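Slide a round bar home in the V-rail and pin it in

ROBOT

A 7-joint arm with a two-finger parallel gripper is mounted at the origin on a cart in front of the work surface, level with it; the furniture and walls round the work are solid. World frame = base frame: x ahead of the robot, y to its left, z up, the work surface at z = 0. Lengths are in m, angles in degrees, forces in N, time in s.
With the tool pointing down it reaches from about 0.425 to 0.875 m from the base axis. Payload 4.7 kg.
Tool frame: the origin (TCP) lies at the very end of the fingers, on their centre line; the grasp point (between the pads) lies 19 mm behind it; z points along the fingers, y is the line along which they close (so a half turn about z gives the same grasp; the last joint's range is limited). The gripper opens to 87 mm and grips with 3 to 60 N. Pads are 19 mm wide; open, the fingers measure 117 mm over their backs; the gripper's body (75 mm by 190 mm) begins 51 mm behind the grasp point.
Start: joints at [65.323, 18.392, -4.016, 83.108, 1.295, 78.541, -3.26], TCP at [0.28, -0.587, 0.202] pointing down, gripper open.
Joint ranges: [-163.93, 163.93], [-17.29, 119.83], [-79.2, 71.16], [3.27, 140.29], [-89.18, 269.18], [5.43, 117.66], [-154.24, 154.24]. Speed limits (degrees/s): [147.25, 147.25, 180, 180, 180, 180, 180].

INTERFACE

Orientations are given as [roll, pitch, yaw] about the fixed x, y, z axes, in that order (R = Rz(yaw) Ry(pitch) Rx(roll)).
In Python, from cell import get_obs, eyes, env gives the robot as it stands.
- The arm moves only by the tool servo_tool, never from a script. Its argument "series" is a list that holds one entry, the list of rows, each a list of 7 numbers: the shift along the tool's x, y, z in units of 300 mm (1.0 is 300 mm), then the turn, a rotation vector about the tool's x, y, z in units of pi rad (1.0 is pi rad), then the opening, from 0 (shut) to 1 (fully open). In form: [[[tx, ty, tz, wx, wy, wz, gripper], ...]]. A call has 1 to 12 rows; each row is the pose to reach, as a shift and turn from the pose commanded when the call began, along the tool's axes at that moment, turning the shorter way round; what a row does not reach only later rows make up. A row lasts 1/12 s, in which the tool goes at most 41.7 mm and 7.16 degrees, less where a joint would pass 70% of its speed; a pose out of reach is approached as far as the arm can. A call with a number of a shift or a turn outside -1 to 1 is refused whole. A call with a gripper value outside its range is refused whole. The fingers move at their own pace and stop on an object; "grip_force" is the grip in N (left out, the last holds). Time passes only in rows, so rows that repeat a pose let the fingers close. It gives the time, the measured TCP pose, the force, the opening and the grip force at its end, in the units of the state.
- get_obs(): the state, without advancing time (a new reading comes with each control period).
- eyes.read_camera(name): name is "side" or "top"; returns a dict with "frame" (384x512x3 uint8, red, green, blue), "depth" (384x512 float32, m along the optical axis (not along the pixel's ray), 0 where there is no reading), "fx", "fy", "cx", "cy" (pixels), "origin" and "rotation" of the camera in the world. Camera axes: x right, y down, z forward; pixel columns grow to the right and rows downward; lengths in m; the calibration is good to about 2 mm. A picture is of the moment at which its call begins.
- env.sign_off(): hands the job in; it is judged then, once.
The state is a dict: "time_s": time; "qpos": joint angles; "joint_velocities": joint speeds; "effort": joint torques, N m; "tool_pos": TCP position; "tool_rot": TCP orientation; "force": force on the tool from outside, world axes, zero at the start; "wrist_torque": the same for the moment, N m; "grip_width": finger opening in m; "grasp_force": force on a finger pad.
Only numpy, scipy, OpenCV 4.12 (cv2) and the standard library are available. Lean on these libraries where they do the work, as an engineer would, in place of code of your own. Each camera call takes 0.05 s, during which the arm holds its last target. There are 200 camera calls.

TASK

Lift the plain round steel bar off its wooden cradle and lay it in the open length of the V-groove rail, in front of the bridge; then slide it gently along the groove, under the bridge, until its end is fully home against the end stop. Finally lift the headed keeper pin out of its wooden stand and drop it foot-down to the bottom of the hole in the groove just behind the bar, so that the bar cannot slide back. Disturb nothing else on the bench.

Things in the scene. Friction and masses are not known exactly. Their poses are not given: they have to be found in the camera images.
- round_bar: loose plain round bar of bright steel, 32 mm diameter, 130 mm long, about 0.3 to 0.6 kg, lying level across the cradle. Origin at its middle on its axis; its x runs along it (both ends alike).
- v_rail: fixed bright steel rail with a 90-degree V-groove along its top, on a base plate 300 x 84 x 6 mm. Origin at bench height below the pin hole; x runs along the groove towards the end stop, z up. Groove bottom line at y 0, z 30 mm; rail 60 mm wide, walls end at z 42.5 mm; the bar lies in it with its axis at z 52.6 mm. Groove runs from x -140 mm (open end) to the stop at x 142 mm.
- bridge (a point): middle of the dark hold-down bridge's underside, at x 97, z 76 mm of the rail, 7 mm above the lying bar. The bridge spans the groove, 40 mm along it (x 77 to 117 mm) and 80 mm across, top 92 mm above the bench. Laid wholly in front of the bridge, the bar's middle is below x = 12 mm of the rail. Axes as the rail's.
- pin_hole (a point): centre of the mouth of the rail's vertical pin hole, at x 0, y 0, z 34 mm of the rail: 19 mm diameter, its bottom 28 mm lower (z 6 mm). It sits in a steel block that fills the gap in the groove from x -16 to 16 mm; the bar slides over it. With the bar home its rear end is 12 mm from the hole's centre. Axes as the rail's.
- end_stop: the rail's fixed end stop, a dark upright plate 60 mm wide, 80 mm high, 14 mm thick. Origin at bench height in the middle of the face that the bar comes to rest against (x 142 mm of the rail; fully home, the bar's middle is at x 77 mm); x points on along the groove, away from the bar.
- keeper_pin: loose steel keeper pin, 16 mm diameter, 120 mm long, with a wider round head (24 mm) at the top, about 0.09 kg, standing upright in its wooden stand. Origin at the centre of its foot, z up along it. Grip it by the head or just below.
- pin_stand: small fixed wooden block 56 x 56 x 40 mm with a 19 mm hole in which the keeper pin stands, hole bottom 6 mm above the bench; beyond the end stop of the rail. Origin at the centre of its underside.
- cradle: fixed wooden cradle, base 128 x 64 x 8 mm, with two V-notched cheeks 32 mm high, each 12 mm thick, centred 52 mm either side of its middle; the round bar lies in the notches with its axis about 41 mm above the bench and is free to grasp between the cheeks. Origin at the centre of its underside, x along the bar.
- stepped_shaft: bystander: stepped steel shaft lying on the bench, 140 mm long, 28 mm thick; origin at the centre of its underside
- hex_bar: bystander: sawn hexagon bar lying on the bench, 100 mm long, 22 mm wide; origin at the centre of its underside
- flange: bystander: turned flange with a hub, 68 mm across, 32 mm high; origin at the centre of its underside
- gear: bystander: dark spur gear, 56 mm across, 24 mm high; origin at the centre of its underside
Mind the look-alikes: they are no part of the job. What is shaped like the round_bar but turquoise is not meant.

How it is judged:
By the outcome, as a careful person would: the job done as asked, in the order asked, and still so for the second after the job is handed in, with the robot touching nothing.
It also fails if it takes over 61 s, if anything falls off the work surface, if the arm or the gripper's body presses on something with over 40 N, if the wrist force passes 120 N, or if a joint passes its speed limit or range.

## Working session

There is one attempt and no reset: what is moved stays moved. The work goes in short steps, Python scripts to look and compute and a tool call to move; the robot and the scene stay as the last step left them, time stands still between calls to the robot, and variables do not carry over. Pictures are saved under pics/ and viewed, at most 10 in all, crops included, and the job is handed in when it is done.

Besides the shell and the picture viewer there is one more tool, called after "Request:" as a command line: name --argument value ..., lists and objects as JSON in quotes. servo_tool: Moves the arm, as the interface text tells. Shifts and turns lie within -1 to 1; 1 stands for 300 mm of shift or pi rad of turn. Its arguments: {"type":"object","properties":{"series":{"type":"array"},"grip_force":{"type":"number"}},"required":["series"]}

```bash
mkdir -p pics; cat > h.py <<'E'
import numpy as np, cv2
from cell import get_obs, eyes, env
def cam(n):
    c=eyes.read_camera(n); c['R']=np.array(c['rotation']); c['o']=np.array(c['origin']); return c
def save(c,name,crop=None,s=1):
    im=c['frame'][:,:,::-1]
    if crop: im=im[crop[1]:crop[3],crop[0]:crop[2]]
    cv2.imwrite('pics/'+name,cv2.resize(im,None,fx=s,fy=s,interpolation=cv2.INTER_CUBIC))
def ray(c,u,v): return c['R']@np.array([(u-c['cx'])/c['fx'],(v-c['cy'])/c['fy'],1.])
def onz(c,u,v,z):
    d=ray(c,u,v); return c['o']+d*(z-c['o'][2])/d[2]
def cloud(c):
    v,u=np.mgrid[:384,:512]; d=c['depth']
    p=np.stack([(u-c['cx'])/c['fx']*d,(v-c['cy'])/c['fy']*d,d],-1)@c['R'].T+c['o']
    p[d==0]=np.nan; return p
E
python3 - <<'E'
from h import *
print({k:np.round(v,3).tolist() if hasattr(v,'__len__') else v for k,v in get_obs().items()})
for n in('top','side'):
    c=cam(n); save(c,n+'0.png',s=1.5); print(n,c['fx'],c['cx'],c['cy'],c['o'],c['R'].round(3).tolist())
E
```

```text
{'time_s': 0.0, 'qpos': [65.321, 18.438, -4.016, 83.176, 1.297, 78.542, -3.261], 'joint_velocities': [-0.009, -0.039, -0.002, 0.025, -0.017, 0.018, -0.023], 'effort': [-0.0, -49.129, -0.404, -31.253, -0.064, 0.044, 0.0], 'tool_pos': [0.279, -0.586, 0.201], 'tool_rot': [-179.89, 0.007, 25.488], 'force': [-0.264, -0.725, -0.105], 'wrist_torque': [0.041, 0.043, -0.016], 'grasp_force': 0.0, 'grip_width': 0.08674756688591032}
top 448.0254387901659 255.97212352980796 186.52766465482003 [0.52357812 0.28412921 1.38255372] [-176.59, 0.948, -90.799]
side 393.9473275212542 254.0823394907321 192.0575726035543 [0.16682197 1.04844691 0.88889954] [-133.666, -1.16, -151.161]
```

```bash
sed -i "s/c\['R'\]=np.array(c\['rotation'\])/c['R']=Rot.from_euler('xyz',c['rotation'],degrees=True).as_matrix()/; 1a from scipy.spatial.transform import Rotation as Rot" h.py; head -5 h.py
```

```text
import numpy as np, cv2
from scipy.spatial.transform import Rotation as Rot
from cell import get_obs, eyes, env
def cam(n):
    c=eyes.read_camera(n); c['R']=Rot.from_euler('xyz',c['rotation'],degrees=True).as_matrix(); c['o']=np.array(c['origin']); return c
```

View pics/top0.png

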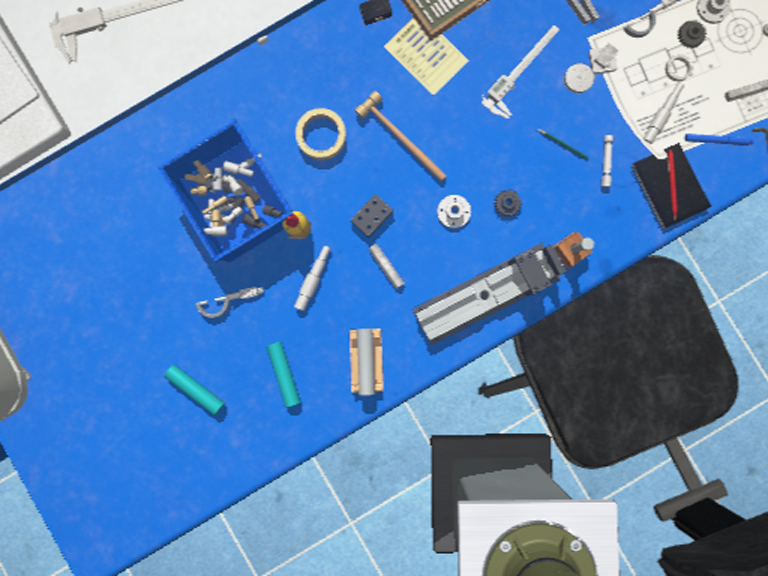

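View pics/side0.png

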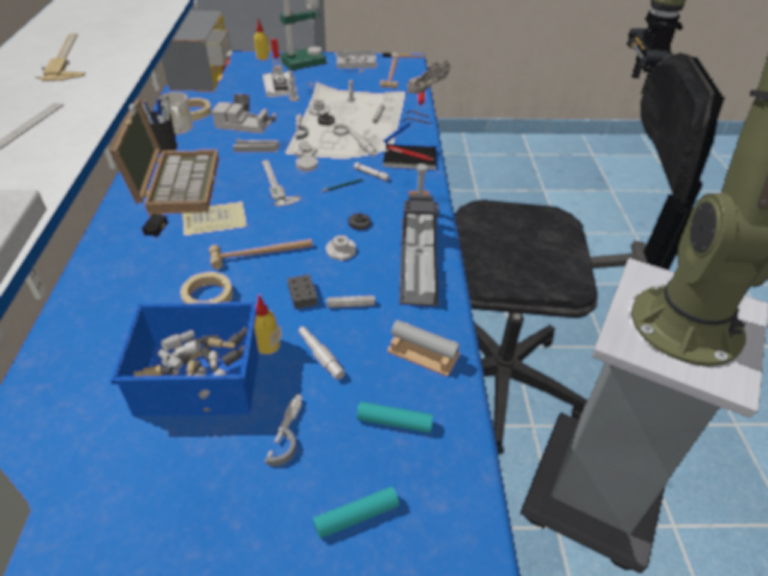

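Top (768-px view): the steel bar lies on the wooden cradle at (367,362), with rail hole at (484,295), bridge at (537,268), and pin head at (587,244). The two turquoise bars at (195,390) and (284,375) are look-alikes in the wrong colour, and the stepped shaft (313,278) and hex bar (387,267) are bystanders. The side view shows the same: bar at (425,340), rail at (420,250), pin at (421,180).

```bash
python3 - <<'E'
from h import *
c=cam('top');P=cloud(c);save(c,'crop1.png',(215,140,415,280),4)
s=cam('side');Q=cloud(s)
def seg(name,P,box,z0,z1,xy=None):
    u0,v0,u1,v1=box
    m=np.zeros((384,512),bool);m[v0:v1,u0:u1]=1
    m&=(P[...,2]>z0)&(P[...,2]<z1)
    p=P[m];
    if len(p)<5: print(name,len(p));return
    a,b,_=[*cv2.minAreaRect((p[:,:2]*1000).astype(np.float32))]if 1 else 0
    q=p[:,:2]-p[:,:2].mean(0);w,V=np.linalg.eigh(q.T@q);d=V[:,1]
    print(name,len(p),'mean',p.mean(0).round(4),'zmed',np.median(p[:,2]).round(4),'zmax',p[:,2].max().round(4),'rect',np.round(a,1),np.round(b,1),'dir',np.degrees(np.arctan2(d[1],d[0])).round(2))
seg('bench',P,(150,180,180,220),-.05,.05)
seg('bar top',P,(230,215,262,275),.047,.08); seg('bar side',Q,(255,205,310,255),.047,.08)
seg('barhi',P,(230,215,262,275),.053,.08)
seg('rail',P,(270,160,365,232),.036,.05); seg('railbase+',P,(270,160,365,232),.02,.05); seg('bridge',P,(320,140,380,200),.085,.11)
seg('stop',P,(330,140,400,200),.07,.084)
seg('pin',P,(375,145,405,175),.10,.15)
seg('pin side',Q,(265,100,295,140),.10,.15)
seg('rail side',Q,(260,140,300,205),.036,.05);seg('bridge side',Q,(260,120,300,160),.085,.11)
E
```

```text
bench 1192 mean [0.5702 0.5893 0.0018] zmed 0.0005 zmax 0.0233 rect [570.6 590. ] [ 92.8 122.4] dir -179.61
bar top 410 mean [0.4434 0.3463 0.0536] zmed 0.0535 zmax 0.0629 rect [442.9 346.6] [129.9  30. ] dir -178.34
bar side 329 mean [0.4375 0.3474 0.0524] zmed 0.0527 zmax 0.0595 rect [439.3 345.9] [129.1  29.5] dir -178.37
barhi 234 mean [0.4429 0.3468 0.056 ] zmed 0.0556 zmax 0.0629 rect [442.8 347. ] [ 20.9 129.3] dir -178.49
rail 1076 mean [0.5624 0.1265 0.0412] zmed 0.0409 zmax 0.0499 rect [574.8 107.1] [ 76.8 283.3] dir 117.33
railbase+ 1572 mean [0.5634 0.1244 0.0383] zmed 0.0393 zmax 0.0499 rect [573.4 105.8] [ 78.3 283.1] dir 117.08
bridge 327 mean [0.6147 0.02   0.0884] zmed 0.0881 zmax 0.0945 rect [620.4   6.9] [78.7 70.1] dir -153.96
stop 162 mean [ 0.6304 -0.0138  0.0792] zmed 0.0798 zmax 0.0839 rect [627.  -16.5] [ 76.8 123.8] dir 121.93
pin 63 mean [ 0.6613 -0.0744  0.1237] zmed 0.1241 zmax 0.1292 rect [661.4 -74.8] [21.3 21.9] dir 128.85
pin side 47 mean [ 0.657  -0.0753  0.117 ] zmed 0.1207 zmax 0.1272 rect [658.  -79.5] [21.7 24.4] dir 167.76
rail side 622 mean [0.5597 0.1198 0.04  ] zmed 0.0401 zmax 0.05 rect [568.6 111.7] [ 77.1 269.3] dir 116.08
bridge side 132 mean [0.6109 0.0136 0.0873] zmed 0.0869 zmax 0.0941 rect [626.7 -19.7] [ 76.3 126.6] dir 114.03
```

View pics/crop1.png

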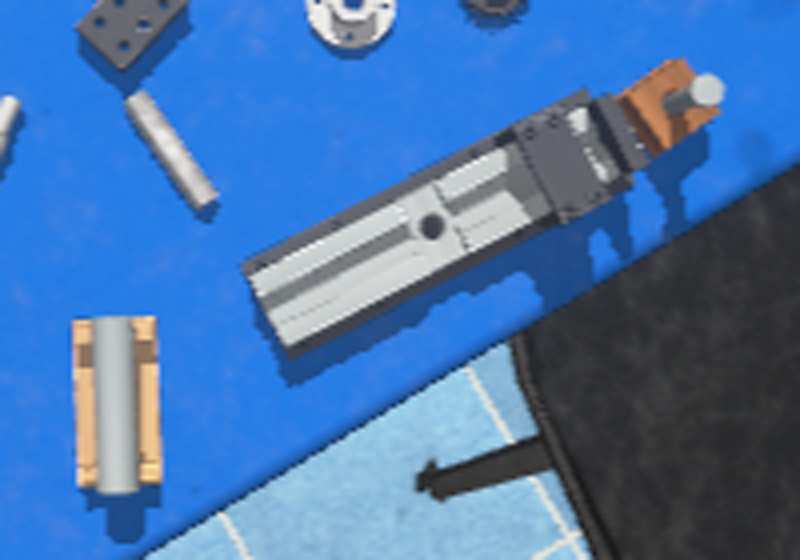

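The crop shows the grey steel bar on its cradle (crop 113,405), the rail's pin hole at (432,225) and the pin head at (707,90). This bar is the only steel one of the right shape and on a cradle, so it is the one meant.

```bash
cat >> h.py <<'E'
def blob(m,near):
    n,l,st,ce=cv2.connectedComponentsWithStats(m.astype(np.uint8),connectivity=4)
    i=1+np.argmin(np.hypot(*(ce[1:]-near).T)-.0*st[1:,4]); return ce[i],st[i,4],l==i
def tri(a,ua,b,ub):
    da,db=ray(a,*ua),ray(b,*ub); A=np.c_[da,-db]; t=np.linalg.lstsq(A,b['o']-a['o'],rcond=None)[0]
    p,q=a['o']+da*t[0],b['o']+db*t[1]; return (p+q)/2,np.linalg.norm(p-q)
E
python3 - <<'E'
from h import *
c=cam('top');s=cam('side')
def hole(c,box,t):
    g=c['frame'].min(2).astype(int);u0,v0,u1,v1=box
    w=np.clip(t-g[v0:v1,u0:u1],0,None).astype(float);V,U=np.mgrid[v0:v1,u0:u1]
    print(g[v0:v1,u0:u1]); return (U*w).sum()/w.sum(),(V*w).sum()/w.sum()
np.set_printoptions(linewidth=200)
hole(c,(314,189,332,204),110)
hole(s,(262,145,300,205),110)
hole(s,(270,104,292,134),110)
E
```

```text
[[129 150 182 203 200 198 198 200 203 204 167 122 167 178 160 142 122 121]
 [178 199 204 206 203 200 198 201 201 203 204 159 139 138 116 121 120 121]
 [194 190 203 207 205 202 199 198 200 201 204 168 112 105 114 121 121 121]
 [234 230 201 205 207 205 200 198 200 200 203 205 167 121 120 121 144 158]
 [209 195 191 204 206 206 203 180 145 133 163 196 203 164 119 139 182 203]
 [206 233 230 202 205 206 167  95  70  77  88 142 191 193 192 203 204 204]
 [206 207 182 180 203 176 111  67  65  65  75 103 173 204 204 204 205 204]
 [166 112 129 176 203 176 112  65  64  64  69  91 161 200 184 188 203 203]
 [122 123 123 158 193 168  99  66  64  64  70 102 165 201 170 136 176 180]
 [123 122 120 144 184 195 143  64  65  64  72 137 188 204 205 161 167 205]
 [121 120 120 145 154 178 185 136  82  70 133 184 201 202 206 205 158 164]
 [119 144 185 204 205 204 202 204 206 204 203 201 202 203 205 206 162 180]
 [187 205 207 208 206 204 203 205 208 207 205 203 202 204 204 206 171 110]
 [207 208 206 204 203 202 202 205 207 208 207 204 202 202 203 205 205 160]
 [206 204 203 202 183 190 202 199 206 207 208 206 
[... 2212 characters left out ...]
0  92 106 108 104 100  94  89  84  73  55  47  46  46  45  45]
 [ 47  60  90 111 111 111 112 115 116 109 103 101 104 107 110 102  71  51  48  47  45  45]
 [ 47  66 103 105  99  98  98 101 106 105 101  95  90  89  99 109  84  58  50  46  45  44]
 [ 47  62  91  99  85  85  84  88  97 100  98  95  91  87  90 104  89  68  58  48  45  44]
 [ 47  55  77  92  89  88  88  89  90  90  91  92  92  90  88  93  86  78  66  50  45  44]
 [ 47  53  66  75  77  77  76  76  77  77  77  77  79  78  79  79  79  77  66  49  44  44]
 [ 51  53  58  61  62  62  62  63  62  62  62  63  62  62  63  65  66  66  59  47  44  44]
 [ 64  63  63  66  67  68  68  69  69  68  65  65  64  63  63  64  63  63  58  52  49  46]]
```

```bash
python3 - <<'E'
from h import *
c=cam('top');s=cam('side')
save(s,'crop2.png',(245,100,315,255),3.8)
import cv2
im=s['frame'][:,:,::-1]
a=cv2.resize(im[100:215,250:310],None,fx=5,fy=5,interpolation=cv2.INTER_CUBIC)
b=cv2.resize(im[200:260,250:315],None,fx=7,fy=7,interpolation=cv2.INTER_CUBIC)
o=np.zeros((600,770,3),np.uint8);o[:575,:300]=a;o[:420,305:760]=b;cv2.imwrite('pics/crop3.png',o)
# top measurements
g=c['frame'].min(2).astype(float)
V,U=np.mgrid[191:201,318:328];w=np.clip(150-g[191:201,318:328],0,None);h=((U*w).sum()/w.sum(),(V*w).sum()/w.sum())
H=onz(c,*h,.034);print('hole',h,H)
f=c['frame'].astype(int);sat=f.max(2)-f.min(2)
m=(sat<30)&(g>110)
m2=np.zeros_like(m);m2[160:235,270:352]=m[160:235,270:352]
ce,n,l=blob(cv2.morphologyEx(m2.astype(np.uint8),cv2.MORPH_CLOSE,np.ones((5,5))),(300,205))
vv,uu=np.nonzero(l);p=np.array([onz(c,u,v,.0425)[:2] for u,v in zip(uu,vv)])*1000
r=cv2.minAreaRect(p.astype(np.float32));print('rail rect',r)
print(cv2.boxPoints(r).round(1).tolist())
m3=np.zeros_like(m);m3[205:275,225:265]=((sat<30)&(g>90))[205:275,225:265]
vv,uu=np.nonzero(blob(m3,(244,240))[2]);print('bar px',uu.mean(),vv.mean(),len(uu))
p=np.array([onz(c,u,v,.045)[:2] for u,v in zip(uu,vv)])*1000;print('bar',cv2.minAreaRect(p.astype(np.float32)))
V,U=np.mgrid[155:171,383:399];mm=((sat<35)&(g>120))[155:171,383:399];print('pin',U[mm].mean(),V[mm].mean(),mm.sum(),onz(c,U[mm].mean(),V[mm].mean(),.126))
E
```

```text
hole (np.float64(322.742934051144), np.float64(196.05159264244057)) [0.57258264 0.10509534 0.034     ]
rail rect ((563.3020629882812, 133.69898986816406), (69.18342590332031, 221.69851684570312), 25.68482780456543)
[[484.1000061035156, 218.60000610351562], [580.2000122070312, 18.799999237060547], [642.5, 48.79999923706055], [546.4000244140625, 248.60000610351562]]
bar px 243.60645161290321 240.71827956989247 465
bar ((443.74310302734375, 344.42205810546875), (35.6942138671875, 127.79114532470703), 87.93550872802734)
pin 390.75 162.15384615384616 52 [ 0.66157797 -0.07516302  0.126     ]
```

View pics/crop3.png

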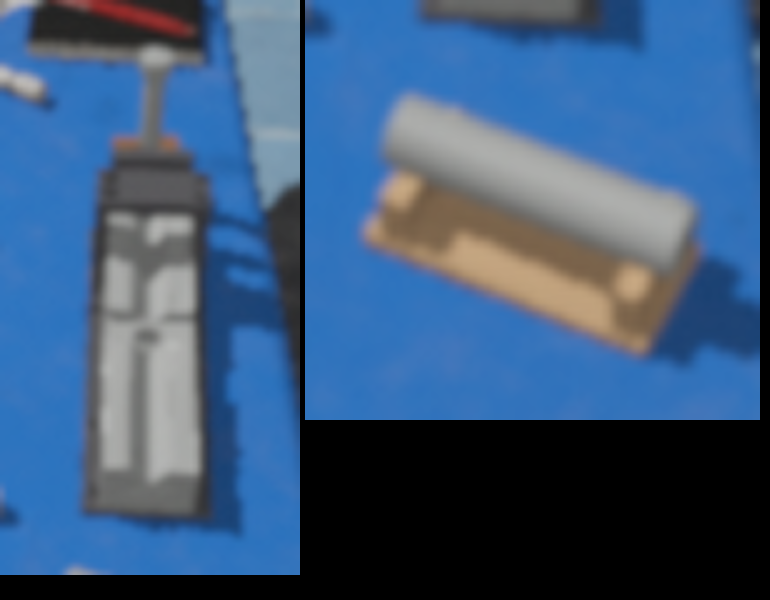

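The side crop shows the hole at about pixel (279.6,167), the pin head at (280.6,111) and the bar centre at (283.5,226). Next I triangulate these against the top view.

```bash
python3 - <<'E'
from h import *
c=cam('top');s=cam('side')
for n,a,b in(('hole',(322.74,196.05),(279.6,167)),('pinhead',(390.75,162.15),(280.6,111)),('bar',(243.6,240.7),(283.5,226))): print(n,*tri(c,a,s,b))
f=c['frame'].astype(int);sat=f.max(2)-f.min(2);g=f.min(2)
for nm,m,cols in(('bright',(sat<30)&(g>150),range(286,338,1)),('plate',(sat<60)&(g<215),range(286,330,1))):
    m=cv2.morphologyEx(m.astype(np.uint8),cv2.MORPH_OPEN,np.ones((2,2)))
    A=[]
    for u in cols:
        v0=int(196.05-(u-322.74)*.46); 
        col=m[:,u]; up=v0
        # extremes within window +-24 px
        vs=np.nonzero(col[v0-22:v0+23])[0]+v0-22
        A.append((u,vs.min(),vs.max()))
    A=np.array(A,float)
    for k in(1,2):
        co=np.polyfit(A[:,0],A[:,k],1);
        r=A[:,k]-np.polyval(co,A[:,0]);ok=abs(r)<1.2;co=np.polyfit(A[ok,0],A[ok,k],1)
        z=.0425 if nm=='bright' else .006
        p,q=[onz(c,u,np.polyval(co,u)+(-.5 if k==1 else .5),z)[:2] for u in(286,336)]
        d=q-p;d/=np.linalg.norm(d);w=np.array([.57258,.1051])-p
        print(nm,k,ok.sum(),'ang',np.degrees(np.arctan2(d[1],d[0])),'dist hole',d[0]*w[1]-d[1]*w[0])
E
```

```text
hole [0.57081702 0.10407636 0.03244702] 0.004005453861032727
pinhead [ 0.66071712 -0.07567608  0.1256623 ] 0.001998725873511933
bar [0.44105253 0.34364167 0.04084189] 0.003502224283051783
bright 1 52 ang -63.74192526469293 dist hole -0.02530999227308097
bright 2 51 ang -63.87373766767265 dist hole 0.03437265994834653
plate 1 44 ang -64.38810761480981 dist hole -0.035818711279676896
plate 2 42 ang -63.56923333065626 dist hole 0.046538591102481514
```

```bash
python3 - <<'E'
from h import *
c=cam('top')
save(c,'crop4.png',(272,160,362,232),8)
E
```

```text
(no output)
```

View pics/crop4.png

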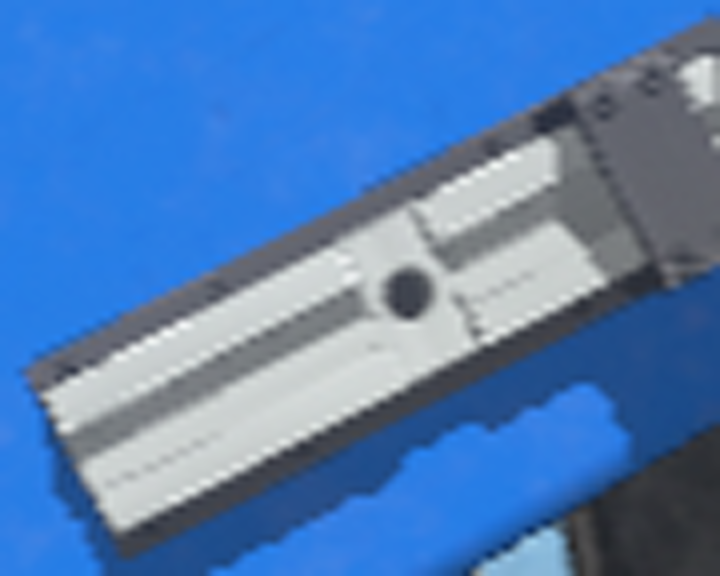

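The 8x crop shows the hole at (408,292), lying on the groove's bottom line from (85,455) to (360,318). The rail edges run (50,400)-(410,208) and (120,530)-(470,345).

```bash
python3 - <<'E'
from h import *
c=cam('top')
px=lambda a:((a[0]+.5)/8+272-.5,(a[1]+.5)/8+160-.5)
H=onz(c,*px((408,292)),.034)[:2];print('H',H)
for n,a,b,z in(('groove',(85,455),(360,318),.03),('up',(50,400),(410,208),.0425),('lo',(120,530),(470,345),.0425)):
    p,q=[onz(c,*px(t),z)[:2] for t in(a,b)];d=(q-p)/np.linalg.norm(q-p);w=H-p
    print(n,np.degrees(np.arctan2(d[1],d[0])),d[0]*w[1]-d[1]*w[0],p)
p=onz(c,322.7,196,0)
f=c['frame'].astype(int);sat=f.max(2)-f.min(2);g=f.min(2)
print(g[170:222,322],sat[170:222,322])
E
```

```text
H [0.57255775 0.10563689]
groove -64.38290018344117 0.000799284653548997 [0.51312907 0.22773048]
up -62.78413577735534 -0.02748677891431687 [0.53388119 0.24094297]
lo -63.027269331261095 0.027929991885554173 [0.48519399 0.21572122]
[ 43  43  42  41  41  43  48  51  48  43  43  57  98  97  96 127 188 204
 203 202 201 200 200 144  70  65  63  64  65  81 205 207 207 205 204 206
 211 206 157  69  64  65  39  33  33  33  32  37  38  46  47  50] [187 188 189 190 190 187 182 179 182 187 186 104  15  13  13   9   7   6
   5   6   5   6   6   6  15  15  16  15  14  11   5   5   5   6   6   6
   5   5   5  12  13  13  84 107 107 108 108 159 160 181 180 178]
```

```bash
cat >> h.py <<'E'
def go(x,y,z,yaw,o=None):
    o=o or get_obs(); Rm=Rot.from_euler('xyz',o['tool_rot'],degrees=True); T=Rot.from_euler('xyz',[180,0,yaw],degrees=True)
    t=Rm.inv().apply(np.array([x,y,z])-o['tool_pos'])/.3; w=(Rm.inv()*T).as_rotvec()/np.pi
    print('to',(x,y,z,yaw),'shift',t.round(4).tolist(),'turn',w.round(4).tolist())
E
python3 - <<'E'
from h import *
go(.46,-.35,.27,60);go(.60,-.10,.27,110)
E
```

```text
to (0.46, -0.35, 0.27, 60) shift [0.8822, -0.4537, -0.2278] turn [0.0, 0.0, -0.1917]
to (0.6, -0.1, 0.27, 110) shift [1.662, -1.0051, -0.2278] turn [-0.0, 0.0, -0.4695]
```

Request:
servo_tool --series '[[[0,0,-0.2,0,0,0,1],[0.15,-0.08,-0.23,0,0,-0.04,1],[0.3,-0.16,-0.23,0,0,-0.08,1],[0.42,-0.22,-0.23,0,0,-0.12,1],[0.54,-0.28,-0.23,0,0,-0.15,1],[0.66,-0.34,-0.23,0,0,-0.18,1],[0.78,-0.4,-0.23,0,0,-0.22,1],[0.88,-0.45,-0.23,0,0,-0.25,1],[0.98,-0.5,-0.23,0,0,-0.28,1],[1,-0.6,-0.23,0,0,-0.32,1],[1,-0.73,-0.23,0,0,-0.36,1],[1,-0.85,-0.23,0,0,-0.4,1]]]' --grip_force 50

```text
time_s: 1.6
tool_pos: [0.4408, -0.2249, 0.2702]
tool_rot: [-180.0, -0.1, 97.9]
force: [0.1, 0.4, 0.5]
grip_width: 0.0867
grasp_force: 0.0
```

```bash
python3 - <<'E'
from h import *
o=get_obs();print(o['tool_pos'],o['tool_rot'],np.round(o['qpos'],1),o['time_s'])
go(.58,.1,.25,140);go(.4205,.3444,.2,181.7)
E
```

```text
[ 0.4408128  -0.22490686  0.27015872] [-1.79976484e+02 -5.66679465e-02  9.78639805e+01] [ 48.8  -1.2 -24.2  97.5  -0.5  83.6  32.5] 1.6
to (0.58, 0.1, 0.25, 140) shift [1.0093, 0.6078, 0.0679] turn [-0.0, -0.0003, -0.2341]
to (0.4205, 0.3444, 0.2, 181.7) shift [1.8889, 0.1927, 0.2357] turn [0.0001, -0.0004, -0.4658]
```

Request:
servo_tool --series '[[[0.1,0.1,0,0,0,-0.02,1],[0.2,0.2,0,0,0,-0.04,1],[0.3,0.3,0,0,0,-0.07,1],[0.4,0.4,0,0,0,-0.1,1],[0.52,0.46,0,0,0,-0.14,1],[0.64,0.52,0,0,0,-0.17,1],[0.76,0.56,0.02,0,0,-0.2,1],[0.88,0.59,0.04,0,0,-0.23,1],[1,0.6,0.06,0,0,-0.26,1],[1,0.6,0.06,0,0,-0.3,1]]]'

```text
time_s: 2.43
tool_pos: [0.5784, 0.1039, 0.252]
tool_rot: [179.8, -0.2, 152.3]
force: [-0.7, 1.1, 0.5]
grip_width: 0.087
grasp_force: 0.0
```

```bash
python3 - <<'E'
from h import *
o=get_obs();print(o['tool_pos'],o['tool_rot'],np.round(o['qpos'],1),o['time_s'])
go(.4205,.3444,.1,181.7)
E
```

```text
[0.5784079  0.10388609 0.25200732] [179.75378756  -0.23780758 152.34715349] [ 25.2  14.1 -44.9  86.7   9.7  83.3  42.4] 2.4333
to (0.4205, 0.3444, 0.1, 181.7) shift [0.8362, 0.4637, 0.5122] turn [0.0017, -0.0009, -0.1631]
```

Request:
servo_tool --series '[[[0.1,0.06,0,0,0,-0.03,1],[0.2,0.12,0,0,0,-0.06,1],[0.3,0.18,0,0,0,-0.09,1],[0.42,0.24,0.02,0,0,-0.12,1],[0.54,0.3,0.08,0,0,-0.15,1],[0.66,0.36,0.15,0,0,-0.1631,1],[0.76,0.42,0.25,0,0,-0.1631,1],[0.8362,0.4637,0.37,0,0,-0.1631,1],[0.8362,0.4637,0.47,0,0,-0.1631,1],[0.8362,0.4637,0.5122,0,0,-0.1631,1],[0.8362,0.4637,0.5122,0,0,-0.1631,1],[0.8362,0.4637,0.5122,0,0,-0.1631,1]]]'

```text
time_s: 3.43
tool_pos: [0.4283, 0.3347, 0.0994]
tool_rot: [-180.0, -0.0, -179.4]
force: [0.0, -0.1, 0.6]
grip_width: 0.0868
grasp_force: 0.0
```

```bash
python3 - <<'E'
from h import *
o=get_obs();print(o['tool_pos'],o['tool_rot'],np.round(o['qpos'],1),o['time_s'])
go(.4205,.3444,.0345,181.7)
c=cam('top');s=cam('side')
a=cv2.resize(c['frame'][195:285,205:285,::-1],None,fx=4.5,fy=4.5,interpolation=cv2.INTER_CUBIC)
b=cv2.resize(s['frame'][180:265,240:325,::-1],None,fx=4.5,fy=4.5,interpolation=cv2.INTER_CUBIC)
w=np.zeros((410,750,3),np.uint8);w[:405,:360]=a;w[:383,365:748]=b[:383,:383];cv2.imwrite('pics/g1.png',w)
E
```

```text
[0.42834908 0.33465637 0.09940542] [-1.79973451e+02 -1.47286793e-02 -1.79386208e+02] [  7.4  17.4 -55.3 104.1  15.6  66.6  37.7] 3.4333
to (0.4205, 0.3444, 0.0345, 181.7) shift [0.0258, 0.0329, 0.2163] turn [-0.0001, -0.0001, -0.006]Traceback (most recent call last):
  File "<stdin>", line 7, in <module>
ValueError: could not broadcast input array from shape (382,382,3) into shape (383,383,3)
```

Request:
servo_tool --series '[[[0.0258,0.0329,0,0,0,-0.006,1],[0.0258,0.0329,0.05,0,0,-0.006,1],[0.0258,0.0329,0.1,0,0,-0.006,1],[0.0258,0.0329,0.1,0,0,-0.006,1],[0.0258,0.0329,0.1,0,0,-0.006,1]]]'

```text
time_s: 3.95
tool_pos: [0.4196, 0.3456, 0.0697]
tool_rot: [180.0, 0.0, -178.2]
force: [-0.5, 0.8, -0.1]
grip_width: 0.0871
grasp_force: 0.0
```

```bash
python3 - <<'E'
from h import *
o=get_obs();print(o['tool_pos'],o['tool_rot'],np.round(o['qpos'],1),o['time_s'])
go(.4205,.3444,.0345,181.7)
c=cam('top');s=cam('side')
a=cv2.resize(c['frame'][195:285,205:285,::-1],None,fx=4.5,fy=4.5,interpolation=cv2.INTER_CUBIC)
b=cv2.resize(s['frame'][180:265,240:325,::-1],None,fx=4.5,fy=4.5,interpolation=cv2.INTER_CUBIC)
cv2.imwrite('pics/g1.png',np.hstack([a[:380],b[:380]]))
E
```

```text
[0.41962232 0.34556512 0.06971828] [ 1.79988948e+02  1.80522260e-02 -1.78219524e+02] [  5.1  19.7 -54.8 105.8  17.9  63.6  35.6] 3.95
to (0.4205, 0.3444, 0.0345, 181.7) shift [-0.0028, -0.004, 0.1174] turn [0.0001, 0.0001, 0.0004]
```

View pics/g1.png

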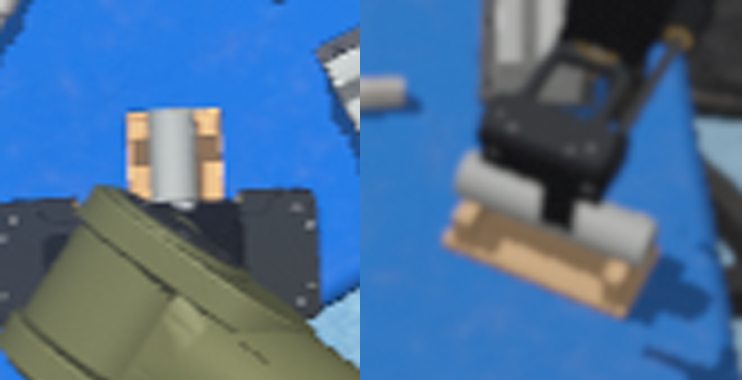

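Both views (top left, side right) show the open fingers straddling the steel bar, clear of the cradle cheeks. Going down to grip.

Request:
servo_tool --series '[[[-0.0028,-0.004,0.04,0,0,0,1],[-0.0028,-0.004,0.08,0,0,0,1],[-0.0028,-0.004,0.1174,0,0,0,1],[-0.0028,-0.004,0.1174,0,0,0,1],[-0.0028,-0.004,0.1174,0,0,0,0.5],[-0.0028,-0.004,0.1174,0,0,0,0.3],[-0.0028,-0.004,0.1174,0,0,0,0.2],[-0.0028,-0.004,0.1174,0,0,0,0],[-0.0028,-0.004,0.1174,0,0,0,0],[-0.0028,-0.004,0.1174,0,0,0,0],[-0.0028,-0.004,0.1174,0,0,0,0],[-0.0028,-0.004,0.1174,0,0,0,0]]]' --grip_force 50

```text
time_s: 5.05
tool_pos: [0.4205, 0.3441, 0.0339]
tool_rot: [-180.0, 0.0, -178.2]
force: [0.3, 0.2, -0.5]
grip_width: 0.042
grasp_force: 0.0
```

Request:
servo_tool --series '[[[0,0,0,0,0,0,0],[0,0,0,0,0,0,0],[0,0,0,0,0,0,0],[0,0,0,0,0,0,0],[0,0,0,0,0,0,0],[0,0,0,0,0,0,0]]]'

```text
time_s: 5.55
tool_pos: [0.4213, 0.3423, 0.0355]
tool_rot: [-179.7, 0.0, -178.3]
force: [-2.8, -7.7, 18.4]
grip_width: 0.004
grasp_force: 10.0
```

```bash
python3 - <<'E'
from h import *
o=get_obs();print(o['force'],o['wrist_torque'],o['grasp_force'],o['grip_width'])
s=cam('side');c=cam('top')
b=cv2.resize(s['frame'][165:265,235:325,::-1],None,fx=5.5,fy=5.5,interpolation=cv2.INTER_CUBIC)
a=cv2.resize(c['frame'][195:285,225:275,::-1],None,fx=5.5,fy=5.5,interpolation=cv2.INTER_CUBIC)
cv2.imwrite('pics/g2.png',np.hstack([a[:490],b[:490]]))
E
```

```text
[-2.82868959 -7.74659608 18.44682113] [-1.77101194  0.62327576  0.04205731] 9.972621202468872 0.004026198039038614
```

View pics/g2.png

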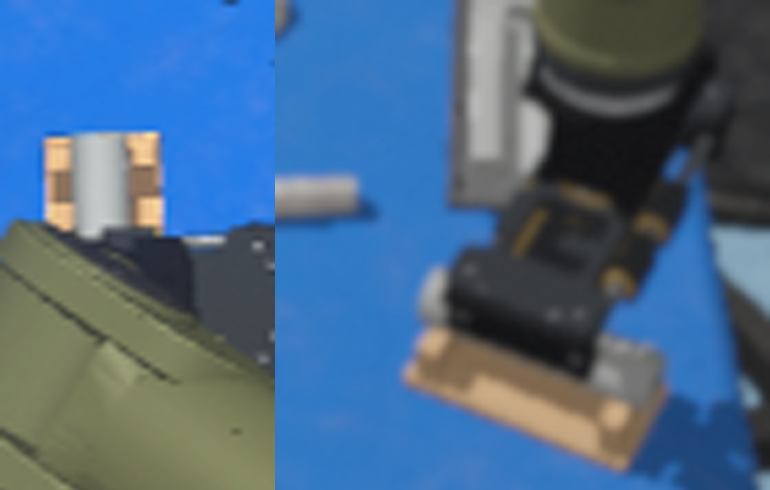

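The fingers closed to 4 mm while the bar stayed put in the cradle at (left view) x≈100 and (right view) between (430,295) and (640,370). The tips slid over the top of the bar, so the grasp was too shallow. Opening and going deeper.

Request:
servo_tool --series '[[[0,0,0,0,0,0,1],[0,0,0,0,0,0,1],[0,0,0,0,0,0,1],[0,0,0,0,0,0,1],[0,0,0,0,0,0,1],[0,0,0,0,0,0,1],[0,0,0,0,0,0,1],[0,0,0,0,0,0,1],[0,0,0,0,0,0,1],[0,0,0,0,0,0,1],[0,0,0,0,0,0,1],[0,0,0,0,0,0,1]]]' --grip_force 25

```text
time_s: 6.65
tool_pos: [0.4203, 0.3439, 0.0335]
tool_rot: [-180.0, -0.0, -178.2]
force: [-0.0, -0.8, 0.8]
grip_width: 0.0737
grasp_force: 0.0
```

```bash
python3 - <<'E'
from h import *
o=get_obs();print(o['tool_pos'],o['tool_rot'],o['force'],o['grip_width'])
c=cam('top');P=cloud(c)
m=np.zeros((384,512),bool);m[212:236,232:258]=1;m&=(P[...,2]>.047)&(P[...,2]<.075);p=P[m]
print(len(p),p.mean(0),np.percentile(p[:,2],[50,90]),p[:,:2].min(0),p[:,:2].max(0))
s=cam('side');Q=cloud(s);m=np.zeros((384,512),bool);m[205:255,255:310]=1;m&=(Q[...,2]>.047)&(Q[...,2]<.065);p=Q[m];print(len(p),p.mean(0),p[:,:2].min(0),p[:,:2].max(0))
go(.4205,.3444,.0295,181.7)
E
```

```text
[0.42028126 0.34391015 0.03348046] [-1.79988348e+02 -1.83558669e-02 -1.78237043e+02] [-0.03106654 -0.79952628  0.83877789] 0.07368722278490172
161 [0.48373886 0.3468162  0.05343763] [0.05333017 0.05765185] [0.4598909  0.33307167] [0.50750635 0.36303738]
126 [0.41661544 0.35462637 0.05356632] [0.37444967 0.30449806] [0.50545848 0.39473602]
to (0.4205, 0.3444, 0.0295, 181.7) shift [-0.0011, 0.002, 0.0127] turn [-0.0001, -0.0002, 0.0003]
```

Request:
servo_tool --series '[[[0,0.002,0.0167,0,0,0,1],[0,0.002,0.0167,0,0,0,1],[0,0.002,0.0167,0,0,0,0.3],[0,0.002,0.0167,0,0,0,0.3],[0,0.002,0.0167,0,0,0,0.3],[0,0.002,0.0167,0,0,0,0.3],[0,0.002,0.0167,0,0,0,0.3],[0,0.002,0.0167,0,0,0,0.3],[0,0.002,0.0167,0,0,0,0.3],[0,0.002,0.0167,0,0,0,0.3],[0,0.002,0.0167,0,0,0,0.3],[0,0.002,0.0167,0,0,0,0.3]]]' --grip_force 25

```text
time_s: 7.75
tool_pos: [0.4204, 0.3438, 0.0286]
tool_rot: [-179.9, -0.0, -178.2]
force: [-0.6, -4.5, 0.9]
grip_width: 0.0304
grasp_force: 2.1
```

Request:
servo_tool --series '[[[0,0,0,0,0,0,0.25],[0,0,0,0,0,0,0.2],[0,0,0,0,0,0,0.2],[0,0,0,0,0,0,0.2]]]'

```text
time_s: 8.08
tool_pos: [0.4205, 0.3418, 0.0283]
tool_rot: [-179.7, -0.1, -178.3]
force: [-1.8, -5.7, 3.6]
grip_width: 0.0248
grasp_force: 21.6
```

Request:
servo_tool --series '[[[0,-0.004,0,0,0,0,0.2],[0,-0.008,0,0,0,0,0.2],[0,-0.008,0,0,0,0,0.2],[0,-0.008,0,0,0,0,0.2]]]'

```text
time_s: 8.42
tool_pos: [0.4205, 0.3418, 0.0285]
tool_rot: [-180.0, -0.0, -178.2]
force: [-0.3, -2.9, -1.1]
grip_width: 0.0242
grasp_force: 20.3
```

Request:
servo_tool --series '[[[0,0,-0.01,0,0,0,0],[0,0,-0.02,0,0,0,0],[0,0,-0.03,0,0,0,0],[0,0,-0.04,0,0,0,0],[0,0,-0.04,0,0,0,0],[0,0,-0.04,0,0,0,0]]]'

```text
time_s: 8.92
tool_pos: [0.4205, 0.3431, 0.0412]
tool_rot: [179.9, 0.0, -178.2]
force: [-0.2, -0.1, -0.6]
grip_width: 0.0005
grasp_force: 0.0
```

```bash
python3 - <<'E'
from h import *
o=get_obs();print(o['tool_pos'],o['wrist_torque'],o['force'],o['grip_width'])
c=cam('top');P=cloud(c)
m=np.zeros((384,512),bool);m[205:236,232:258]=1;m&=(P[...,2]>.047)&(P[...,2]<.085);p=P[m]
print(len(p),p.mean(0),np.percentile(p[:,2],[50,90]),p[:,:2].min(0),p[:,:2].max(0))
s=cam('side');Q=cloud(s);
for box in((255,205,275,225),(290,215,312,250)):
    m=np.zeros((384,512),bool);m[box[1]:box[3],box[0]:box[2]]=1;m&=(Q[...,2]>.047)&(Q[...,2]<.08);p=Q[m];print(len(p),p.mean(0),np.percentile(p[:,2],90))
E
```

```text
[0.420516   0.34306676 0.04115985] [ 0.16277475 -0.0892277   0.00595455] [-0.18674347 -0.06485209 -0.60271219] 0.0005372463530644243
165 [0.48368574 0.34741629 0.05314537] [0.05298997 0.05783208] [0.45979593 0.33310528] [0.50747288 0.36314185]
26 [0.49818199 0.3510982  0.05187245] 0.05501721850719771
84 [0.39007239 0.34520604 0.05228492] 0.05558962549852068
```

The fingers shut with zero force at TCP z 0.041 while the bar (top 0.057) is still in place. So the real fingertips sit about 15–19 mm higher than the reported TCP. I'll go to TCP z 0.014, which clears the cradle base either way.

Request:
servo_tool --series '[[[0,0,-0.06,0,0,0,1],[0,0,-0.06,0,0,0,1],[0,0,-0.06,0,0,0,1],[0,0,-0.06,0,0,0,1],[0,0,-0.06,0,0,0,1],[0,0,-0.06,0,0,0,1],[0,0,-0.06,0,0,0,1],[0,0,-0.06,0,0,0,1],[0,0,-0.06,0,0,0,1],[0,0,-0.06,0,0,0,1],[0,0,-0.06,0,0,0,1]]]'

```text
time_s: 9.93
tool_pos: [0.4205, 0.3423, 0.0587]
tool_rot: [-180.0, -0.0, -178.2]
force: [0.9, -0.8, 0.5]
grip_width: 0.0656
grasp_force: 0.0
```

```bash
python3 - <<'E'
from h import *
o=get_obs();print(o['tool_pos'],o['grip_width'])
s=cam('side');Q=cloud(s)
x,y,z=o['tool_pos']
m=(abs(Q[...,0]-x)<.018)&(Q[...,1]>y+.03)&(Q[...,1]<y+.075)&(Q[...,2]>.02)&(Q[...,2]<.13)
v,u=np.nonzero(m);print(len(v))
for vv in np.unique(v): k=m[vv];print(vv,k.sum(),Q[vv][k].mean(0).round(3),s['frame'][vv][k].mean(0).round())
go(.4205,.343,.014,181.7)
E
```

```text
[0.42045386 0.34230655 0.05868058] 0.0655668037211981
33
225 2 [0.427 0.384 0.093] [48. 48. 48.]
226 5 [0.422 0.385 0.092] [30. 30. 31.]
227 7 [0.419 0.384 0.089] [34. 35. 36.]
228 8 [0.417 0.385 0.087] [63. 63. 63.]
229 7 [0.415 0.385 0.084] [87. 88. 87.]
230 4 [0.411 0.384 0.081] [111. 112. 111.]
to (0.4205, 0.343, 0.014, 181.7) shift [-0.0002, 0.0024, 0.149] turn [-0.0, -0.0, 0.0004]
```

Request:
servo_tool --series '[[[0,0,0,0,0,0,1],[0,0,0,0,0,0,1],[0,0,0,0,0,0,1],[0,0,0.05,0,0,0,1],[0,0,0.1,0,0,0,1],[0,0,0.13,0,0,0,1],[0,0,0.149,0,0,0,1],[0,0,0.149,0,0,0,1],[0,0,0.149,0,0,0,0.5],[0,0,0.149,0,0,0,0.3],[0,0,0.149,0,0,0,0.3],[0,0,0.149,0,0,0,0.3]]]' --grip_force 30

```text
time_s: 10.98
tool_pos: [0.4209, 0.3426, 0.0146]
tool_rot: [180.0, 0.1, -178.2]
force: [-0.3, 0.2, 0.6]
grip_width: 0.0682
grasp_force: 0.0
```

Request:
servo_tool --series '[[[0,0,0,0,0,0,0.3],[0,0,0,0,0,0,0.3],[0,0,0,0,0,0,0.3],[0,0,0,0,0,0,0.3],[0,0,0,0,0,0,0.3],[0,0,0,0,0,0,0.3],[0,0,0,0,0,0,0.3]]]'

```text
time_s: 11.57
tool_pos: [0.4205, 0.3417, 0.014]
tool_rot: [-179.9, -0.0, -178.2]
force: [-0.6, -2.3, 2.0]
grip_width: 0.0311
grasp_force: 30.0
```

Request:
servo_tool --series '[[[0,0,0,0,0,0,0],[0,0,0,0,0,0,0],[0,0,-0.02,0,0,0,0],[0,0,-0.05,0,0,0,0],[0,0,-0.1,0,0,0,0],[0,0,-0.15,0,0,0,0],[0,0,-0.2,0,0,0,0],[0,0,-0.25,0,0,0,0],[0,0,-0.3,0,0,0,0],[0,0,-0.3,0,0,0,0],[0,0,-0.3,0,0,0,0],[0,0,-0.3,0,0,0,0]]]' --grip_force 50

```text
time_s: 12.57
tool_pos: [0.4198, 0.3418, 0.1032]
tool_rot: [-179.9, -0.1, -178.2]
force: [-0.2, -0.5, -4.9]
grip_width: 0.031
grasp_force: 50.0
```

```bash
python3 - <<'E'
from h import *
o=get_obs();print(o['tool_pos'],o['tool_rot'],o['wrist_torque'],o['force'],o['grip_width'])
c=cam('top');s=cam('side')
for n,c,b in(('top',c,(195,225,285,285)),('side',s,(165,240,240,325))):
    P=cloud(c);f=c['frame'].astype(int);v0,u0,v1,u1=b
    m=np.zeros((384,512),bool);m[v0:v1,u0:u1]=1
    m&=((f.max(2)-f.min(2))<25)&(f.min(2)>110)&(P[...,2]>.1)&(P[...,2]<.17);p=P[m]
    q=p[:,:2]-p[:,:2].mean(0);w,V=np.linalg.eigh(q.T@q);d=V[:,1];t=q@d
    k=np.polyfit(p[:,0],p[:,2],1)[0]
    print(n,len(p),p.mean(0),np.percentile(p[:,2],95),'ang',np.degrees(np.arctan2(d[1],d[0])),'x range',p[:,0].min(),p[:,0].max(),'slope',k)
e=Rot.from_euler('z',-63.6,degrees=True).as_matrix()[:,0]
H=np.array([.572,.105,0])
print('rail pts',H+e*-22)
E
```

```text
[0.41983337 0.34181155 0.10316152] [-1.79949776e+02 -6.05609345e-02 -1.78221259e+02] [0.0974182  0.03475661 0.02465667] [-0.19275051 -0.45879075 -4.92579574] 0.031029593931392745
top 211 [0.48012034 0.34606485 0.14119069] 0.14634648618388202 ang -177.5307269429505 x range 0.45082089692907656 0.505924521404548 slope -0.02662029439475901
side 114 [0.42445299 0.35039708 0.13901155] 0.14422671134955942 ang -179.11002822340063 x range 0.37586811552502136 0.5035691621546527 slope -0.014631459471936815
rail pts [-9.20997394 19.81065873  0.        ]
```

Bar lifted level at 4.9 N, so about 0.5 kg.

```bash
python3 - <<'E'
from h import *
go(.5609,.1254,.115,116.4)
E
```

```text
to (0.5609, 0.1254, 0.115, 116.4) shift [-0.4482, -0.7351, -0.0409] turn [-0.0007, -0.0004, 0.3632]
```

Request:
servo_tool --series '[[[-0.02,-0.03,-0.03,0,0,0.02,0],[-0.06,-0.1,-0.04,0,0,0.055,0],[-0.11,-0.18,-0.04,0,0,0.09,0],[-0.16,-0.26,-0.04,0,0,0.125,0],[-0.21,-0.34,-0.04,0,0,0.16,0],[-0.26,-0.42,-0.04,0,0,0.195,0],[-0.31,-0.5,-0.04,0,0,0.23,0],[-0.36,-0.58,-0.04,0,0,0.265,0],[-0.4,-0.65,-0.04,0,0,0.3,0],[-0.43,-0.7,-0.04,0,0,0.33,0],[-0.4482,-0.7351,-0.04,0,0,0.355,0],[-0.4482,-0.7351,-0.04,0,0,0.3632,0]]]'

```text
time_s: 13.67
tool_pos: [0.5627, 0.1219, 0.1145]
tool_rot: [-179.9, 0.1, 115.9]
force: [0.4, -0.8, -5.2]
grip_width: 0.0307
grasp_force: 50.0
```

Request:
servo_tool --series '[[[0,0,0,0,0,0,0],[0,0,0,0,0,0,0],[0,0,0,0,0,0,0]]]'

```text
time_s: 13.92
tool_pos: [0.5607, 0.128, 0.1157]
tool_rot: [-180.0, -0.1, 116.6]
force: [-0.1, -0.1, -5.4]
grip_width: 0.0311
grasp_force: 50.0
```

```bash
python3 - <<'E'
from h import *
o=get_obs();print(o['tool_pos'],o['tool_rot'],o['force'],o['grip_width'])
c=cam('top');s=cam('side')
for n,c,b in(('top',c,(150,270,235,370)),('side',s,(110,240,210,320))):
    P=cloud(c);f=c['frame'].astype(int);v0,u0,v1,u1=b
    m=np.zeros((384,512),bool);m[v0:v1,u0:u1]=1
    m&=((f.max(2)-f.min(2))<25)&(f.min(2)>100)&(P[...,2]>.12)&(P[...,2]<.17);p=P[m]
    q=p[:,:2]-p[:,:2].mean(0);w,V=np.linalg.eigh(q.T@q);d=V[:,1];t=q@d;L=p[:,:2].mean(0)
    g=np.array(o['tool_pos'][:2])-L; d=d*np.sign(-d[1])
    print(n,len(p),p.mean(0),np.percentile(p[:,2],95),'ang',np.degrees(np.arctan2(d[1],d[0])),'t',t.min(),t.max(),'tool off line',d[0]*g[1]-d[1]*g[0])
a=cv2.resize(c['frame'][100:210,240:320,::-1],None,fx=5,fy=5,interpolation=cv2.INTER_CUBIC)
c=cam('top')
b=cv2.resize(c['frame'][150:260,265:355,::-1],None,fx=5,fy=5,interpolation=cv2.INTER_CUBIC)
cv2.imwrite('pics/r1.png',np.hstack([a[:550],b[:550,:395]]))
E
```

```text
[0.56066248 0.1279824  0.11574476] [-1.79973304e+02 -5.76013983e-02  1.16628762e+02] [-0.08612583 -0.11422264 -5.41330166] 0.031132769503254547
top 72 [0.54635382 0.1645896  0.15320419] 0.15982555490678116 ang -156.67564617742966 t -0.015473235403648112 0.015616642224881672 tool off line 0.039280906145897486
side 220 [0.56103145 0.12942815 0.15059782] 0.15766595923137414 ang -62.788098058159115 t -0.08641538109813222 0.04854731074268347 tool off line -0.0009892419799070425
```

View pics/r1.png

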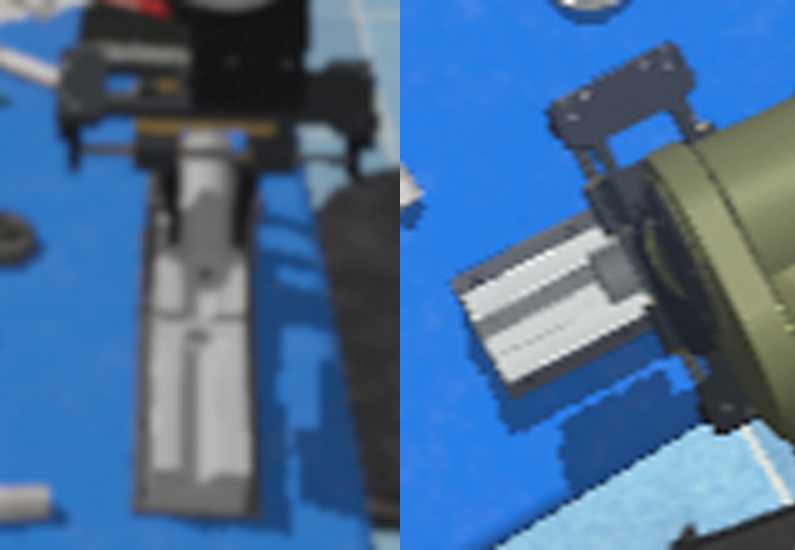

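The left (side) panel shows the bar above the groove, clear of the bridge. The right (top) panel shows its rear end face at about (603,277), px (305.5,205.3).

```bash
python3 - <<'E'
from h import *
c=cam('top');H=np.array([.5725,.1054])
P=cloud(c);f=c['frame'].astype(int)
m=np.zeros((384,512),bool);m[195:216,298:318]=1;m&=(P[...,2]>.115)&(P[...,2]<.17)&(f.min(2)>60)&((f.max(2)-f.min(2))<25)
v,u=np.nonzero(m);print('px',u.mean(),v.mean(),len(u))
for a in(-63,-63.6,-64.2):
    e=np.array([np.cos(np.radians(a)),np.sin(np.radians(a))])
    r=onz(c,305.5,205.3,.142)[:2]-H
    rr=np.array([onz(c,i,j,.15)[:2]-H for i,j in zip(u,v)])
    l=rr@np.array([-e[1],e[0]])
    tp=np.array(get_obs()['tool_pos'][:2])-H
    print(a,'rear along',r@e,'lat',e[0]*r[1]-e[1]*r[0],'mask: along',(rr@e).min(),'lat',l.min(),l.max(),l.mean(),'tool',tp@e,e[0]*tp[1]-e[1]*tp[0])
E
```

```text
px 307.05882352941177 203.83529411764707 85
-63 rear along -0.06838886228918994 lat 0.0026319934970309017 mask: along -0.07382439055427939 lat -0.010694345640428595 0.018879200123782042 0.00440932617237006 tool -0.024172862748471958 -0.00021276685579757135
-63.6 rear along -0.068412674152175 lat 0.0019156957813094289 mask: along -0.07378862377993771 lat -0.011314652687526206 0.018162813392028996 0.003744728341553409 tool -0.024169309286489072 -0.00046588818982951086
-64.2 rear along -0.0684289837944985 lat 0.001199187987957609 mask: along -0.07374476525147633 lat -0.011933718955452078 0.017444434903111216 0.0030797198590748536 tool -0.024163105387379553 -0.0007189584339713489
```

Request:
servo_tool --series '[[[0,-0.0083,0.02,0,0,0,0],[0,-0.0083,0.06,0,0,0,0],[0,-0.0083,0.11,0,0,0,0],[0,-0.0083,0.16,0,0,0,0],[0,-0.0083,0.2,0,0,0,0],[0,-0.0083,0.23,0,0,0,0],[0,-0.0083,0.25,0,0,0,0],[0,-0.0083,0.265,0,0,0,0],[0,-0.0083,0.27,0,0,0,0],[0,-0.0083,0.275,0,0,0,0],[0,-0.0083,0.28,0,0,0,0],[0,-0.0083,0.28,0,0,0,0]]]'

```text
time_s: 15.12
tool_pos: [0.5598, 0.125, 0.0323]
tool_rot: [180.0, 0.0, 116.4]
force: [-0.2, 0.1, -4.9]
grip_width: 0.0308
grasp_force: 50.0
```

Request:
servo_tool --series '[[[0,0,0.004,0,0,0,0],[0,0,0.008,0,0,0,0],[0,0,0.01,0,0,0,0],[0,0,0.01,0,0,0,0]]]'

```text
time_s: 15.45
tool_pos: [0.5593, 0.1248, 0.0289]
tool_rot: [-180.0, 0.0, 116.4]
force: [-0.5, -0.4, -6.1]
grip_width: 0.031
grasp_force: 50.0
```

Request:
servo_tool --series '[[[0,0,0.003,0,0,0,0],[0,0,0.006,0,0,0,0],[0,0,0.008,0,0,0,0],[0,0,0.008,0,0,0,0]]]'

```text
time_s: 15.78
tool_pos: [0.5594, 0.1249, 0.0267]
tool_rot: [-180.0, 0.0, 116.4]
force: [0.4, -0.6, -4.4]
grip_width: 0.0309
grasp_force: 50.0
```

Request:
servo_tool --series '[[[0,0,0.003,0,0,0,0],[0,0,0.006,0,0,0,0],[0,0,0.006,0,0,0,0]]]'

```text
time_s: 16.03
tool_pos: [0.5594, 0.1249, 0.0266]
tool_rot: [-180.0, 0.1, 116.4]
force: [-6.3, -1.9, 8.5]
grip_width: 0.0307
grasp_force: 50.0
```

Request:
servo_tool --series '[[[0,0,0.003,0,0,0,0],[0,0,0.006,0,0,0,0],[0,0,0.006,0,0,0,0]]]'

```text
time_s: 16.28
tool_pos: [0.5594, 0.1248, 0.0265]
tool_rot: [-179.9, 0.1, 116.4]
force: [-9.9, -2.6, 19.1]
grip_width: 0.0311
grasp_force: 50.0
```

Request:
servo_tool --series '[[[0,-0.0015,-0.002,0,0,0,0],[0,-0.003,-0.004,0,0,0,0],[0,-0.003,-0.005,0,0,0,0],[0,-0.003,-0.005,0,0,0,0]]]' --grip_force 10

```text
time_s: 16.62
tool_pos: [0.5592, 0.1247, 0.0259]
tool_rot: [179.9, 0.1, 116.4]
force: [-4.5, -1.2, 7.9]
grip_width: 0.0319
grasp_force: 10.0
```

Request:
servo_tool --series '[[[0,-0.001,-0.002,0,0,0,0.55],[0,-0.001,-0.003,0,0,0,0.55],[0,-0.001,-0.003,0,0,0,0.55],[0,-0.001,-0.003,0,0,0,0.55]]]'

```text
time_s: 16.95
tool_pos: [0.5588, 0.1245, 0.0254]
tool_rot: [180.0, 0.0, 116.4]
force: [-0.2, -0.2, -0.1]
grip_width: 0.0457
grasp_force: 0.0
```

Request:
servo_tool --series '[[[0,0,0,0,0,0,0.2],[0,0,0,0,0,0,0.2],[0,0,0,0,0,0,0.2],[0,0,0,0,0,0,0.2],[0,0,0,0,0,0,0.2],[0,0,0,0,0,0,0.2]]]' --grip_force 12

```text
time_s: 17.45
tool_pos: [0.5588, 0.1247, 0.0254]
tool_rot: [179.9, -0.0, 116.4]
force: [2.1, 1.0, -2.6]
grip_width: 0.0313
grasp_force: 12.0
```

```bash
python3 - <<'E'
from h import *
o=get_obs();print(o['tool_pos'],o['tool_rot'],o['force'],o['grip_width'],o['time_s'])
for n,c,b in(('top',cam('top'),(170,280,235,350)),('side',cam('side'),(130,255,190,310))):
    P=cloud(c);f=c['frame'].astype(int);v0,u0,v1,u1=b
    m=np.zeros((384,512),bool);m[v0:v1,u0:u1]=1
    m&=((f.max(2)-f.min(2))<25)&(f.min(2)>85)&(P[...,2]>.05)&(P[...,2]<.08);p=P[m]
    if len(p)<10: print(n,len(p));continue
    H=np.array([.5725,.1054]);a=np.radians(-63.6);e=np.array([np.cos(a),np.sin(a)]);r=p[:,:2]-H
    x=r@e;l=r@np.array([-e[1],e[0]])
    print(n,len(p),'along',x.min(),x.max(),'lat',l.mean(),np.percentile(l,[5,95]),'z95',np.percentile(p[:,2],95),'zslope',np.polyfit(x,p[:,2],1)[0],'latslope',np.polyfit(x,l,1)[0])
E
```

```text
[0.5587796  0.12465443 0.02542403] [ 1.79942446e+02 -6.13829985e-04  1.16401058e+02] [ 2.1003399   1.00305413 -2.56737747] 0.031295598577917874 17.45
top 68 along -0.07121870014944082 -0.052827414402643325 lat 5.608726985387373e-05 [-0.01419991  0.0142771 ] z95 0.07007076233604391 zslope -0.05930430434056705 latslope -0.14753036260459773
side 209 along -0.07232468836229887 0.059065560950317 lat -0.003693139881984669 [-0.01713767  0.00943709] z95 0.06786157870949698 zslope 0.024510466546991783 latslope 0.002529233097674706
```

Request:
servo_tool --series '[[[-0.006,0,0,0,0,0,0.2],[-0.016,0,0,0,0,0,0.2],[-0.028,0,0,0,0,0,0.2],[-0.04,0,0,0,0,0,0.2],[-0.052,0,0,0,0,0,0.2],[-0.064,0,0,0,0,0,0.2],[-0.076,0,0,0,0,0,0.2],[-0.088,0,0,0,0,0,0.2],[-0.1,0,0,0,0,0,0.2]]]'

```text
time_s: 18.3
tool_pos: [0.5721, 0.0973, 0.0255]
tool_rot: [180.0, -0.0, 116.4]
force: [1.7, 4.8, -1.5]
grip_width: 0.0313
grasp_force: 12.0
```

Request:
servo_tool --series '[[[-0.012,0,0,0,0,0,0.2],[-0.024,0,0,0,0,0,0.2],[-0.036,0,0,0,0,0,0.2],[-0.048,0,0,0,0,0,0.2],[-0.06,0,0,0,0,0,0.2],[-0.072,0,0,0,0,0,0.2],[-0.084,0,0,0,0,0,0.2],[-0.096,0,0,0,0,0,0.2],[-0.108,0,0,0,0,0,0.2],[-0.118,0,0,0,0,0,0.2],[-0.125,0,0,0,0,0,0.2],[-0.13,0,0,0,0,0,0.2]]]'

```text
time_s: 19.3
tool_pos: [0.5893, 0.0625, 0.0255]
tool_rot: [180.0, -0.0, 116.4]
force: [1.6, 5.5, -1.2]
grip_width: 0.0315
grasp_force: 12.0
```

Request:
servo_tool --series '[[[-0.004,0,0,0,0,0,0.2],[-0.008,0,0,0,0,0,0.2],[-0.012,0,0,0,0,0,0.2],[-0.016,0,0,0,0,0,0.2],[-0.02,0,0,0,0,0,0.2],[-0.024,0,0,0,0,0,0.2],[-0.028,0,0,0,0,0,0.2]]]'

```text
time_s: 19.88
tool_pos: [0.5927, 0.0554, 0.0255]
tool_rot: [180.0, -0.0, 116.4]
force: [0.6, 5.2, -1.8]
grip_width: 0.0316
grasp_force: 12.0
```

Request:
servo_tool --series '[[[-0.004,0,0,0,0,0,0.2],[-0.008,0,0,0,0,0,0.2],[-0.012,0,0,0,0,0,0.2],[-0.014,0,0,0,0,0,0.2]]]'

```text
time_s: 20.22
tool_pos: [0.5947, 0.0515, 0.0255]
tool_rot: [180.0, -0.0, 116.4]
force: [1.2, 5.1, -0.8]
grip_width: 0.0318
grasp_force: 12.0
```

Request:
servo_tool --series '[[[-0.003,0,0,0,0,0,0.2],[-0.006,0,0,0,0,0,0.2],[-0.008,0,0,0,0,0,0.2]]]'

```text
time_s: 20.47
tool_pos: [0.5948, 0.0513, 0.0255]
tool_rot: [-180.0, -0.2, 116.4]
force: [-1.3, 8.2, 0.0]
grip_width: 0.0317
grasp_force: 12.0
```

Request:
servo_tool --series '[[[-0.003,0,0,0,0,0,0.2],[-0.006,0,0,0,0,0,0.2],[-0.009,0,0,0,0,0,0.2],[-0.009,0,0,0,0,0,0.2]]]'

```text
time_s: 20.8
tool_pos: [0.5948, 0.0513, 0.0255]
tool_rot: [-179.9, -0.4, 116.5]
force: [-3.0, 11.7, 2.4]
grip_width: 0.0319
grasp_force: 12.0
```

The bar is home against the stop, with position stalled and about 12 N of axial reaction. Releasing and rising.

Request:
servo_tool --series '[[[0.005,0,0,0,0,0,0.2],[0.009,0,0,0,0,0,0.7],[0.009,0,0,0,0,0,0.7],[0.009,0,0,0,0,0,0.7],[0.009,0,0,0,0,0,0.7],[0.009,0,-0.05,0,0,0,0.7],[0.009,0,-0.15,0,0,0,0.7],[0.009,0,-0.25,0,0,0,0.7],[0.009,0,-0.35,0,0,0,0.7],[0.009,0,-0.4,0,0,0,0.7],[0.009,0,-0.4,0,0,0,0.7],[0.009,0,-0.4,0,0,0,0.7]]]'

```text
time_s: 21.8
tool_pos: [0.5963, 0.048, 0.1462]
tool_rot: [179.9, 0.1, 116.3]
force: [0.7, 0.2, -0.9]
grip_width: 0.0606
grasp_force: 0.0
```

```bash
python3 - <<'E'
from h import *
o=get_obs();print(o['tool_pos'],o['tool_rot'],o['force'],o['grip_width'],np.round(o['qpos'],1))
go(.658,-.078,.145,116.4)
s=cam('side');P=cloud(s);f=s['frame'].astype(int)
m=np.zeros((384,512),bool);m[110:200,255:310]=1
m&=((f.max(2)-f.min(2))<25)&(f.min(2)>85)&(P[...,2]>.05)&(P[...,2]<.073);p=P[m]
H=np.array([.5725,.1054]);a=np.radians(-63.6);e=np.array([np.cos(a),np.sin(a)]);r=p[:,:2]-H
x=r@e;print(len(x),'along',np.sort(x)[[0,3,-4,-1]],'z95',np.percentile(p[:,2],95))
E
```

```text
[0.5962642  0.04799609 0.14618436] [1.79949910e+02 1.06835796e-01 1.16319826e+02] [ 0.68990832  0.178079   -0.89501265] 0.06061899030005492 [ 23.7  17.5 -37.   94.1  11.1  72.   10.9]
to (0.658, -0.078, 0.145, 116.4) shift [-0.4677, -0.0018, 0.0048] turn [0.0003, 0.0006, -0.0004]
174 along [0.00728296 0.00900935 0.20128517 0.20476612] z95 0.06841789629893522
```

Request:
servo_tool --series '[[[-0.03,0,0,0,0,0,1],[-0.09,0,0,0,0,0,1],[-0.16,0,0,0,0,0,1],[-0.24,0,0,0,0,0,1],[-0.32,0,0,0,0,0,1],[-0.39,0,0,0,0,0,1],[-0.44,-0.0018,0,0,0,0,1],[-0.4677,-0.0018,0,0,0,0,1],[-0.4677,-0.0018,0,0,0,0,1],[-0.4677,-0.0018,0,0,0,0,1],[-0.4677,-0.0018,0,0,0,0,1]]]'

```text
time_s: 22.77
tool_pos: [0.6572, -0.0747, 0.1453]
tool_rot: [-180.0, -0.1, 116.5]
force: [-0.2, -0.1, 0.1]
grip_width: 0.0874
grasp_force: 0.0
```

```bash
python3 - <<'E'
from h import *
o=get_obs();print(o['tool_pos'],o['tool_rot'],o['grip_width'])
go(.658,-.078,.083,116.4)
s=cam('side');c=cam('top')
a=cv2.resize(s['frame'][60:160,240:330,::-1],None,fx=4.4,fy=4.4,interpolation=cv2.INTER_CUBIC)
b=cv2.resize(c['frame'][115:215,325:415,::-1],None,fx=4.4,fy=4.4,interpolation=cv2.INTER_CUBIC)
cv2.imwrite('pics/p1.png',np.hstack([a,b]))
E
```

```text
[ 0.65715483 -0.07472644  0.14528019] [-1.79993777e+02 -7.11508053e-02  1.16522192e+02] 0.08738843851797179
to (0.658, -0.078, 0.083, 116.4) shift [-0.0113, -0.0023, 0.2076] turn [-0.0, -0.0004, 0.0007]
```

View pics/p1.png

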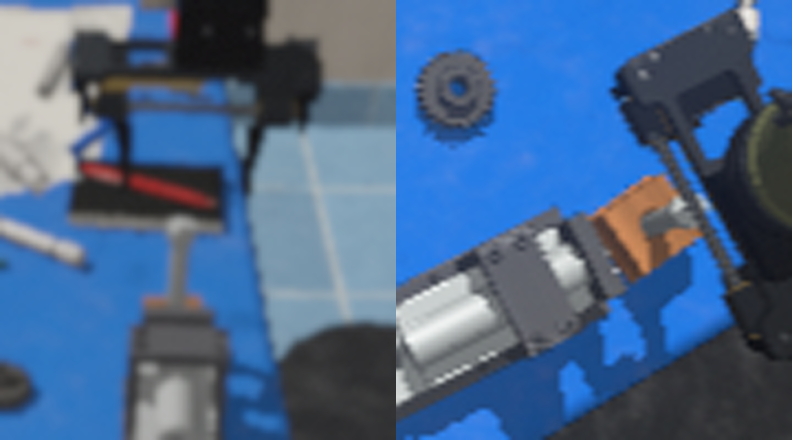

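The side panel shows the pin head at (183,225), centred between the open fingers at x 122 and 250. The top panel shows the bar under the bridge, against the stop. Going down to grip the head.

Request:
servo_tool --series '[[[-0.0113,-0.0023,0.03,0,0,0,1],[-0.0113,-0.0023,0.08,0,0,0,1],[-0.0113,-0.0023,0.14,0,0,0,1],[-0.0113,-0.0023,0.18,0,0,0,1],[-0.0113,-0.0023,0.2,0,0,0,1],[-0.0113,-0.0023,0.207,0,0,0,0.6],[-0.0113,-0.0023,0.207,0,0,0,0.5],[-0.0113,-0.0023,0.207,0,0,0,0.35],[-0.0113,-0.0023,0.207,0,0,0,0.35],[-0.0113,-0.0023,0.207,0,0,0,0.35],[-0.0113,-0.0023,0.207,0,0,0,0.35],[-0.0113,-0.0023,0.207,0,0,0,0.35]]]' --grip_force 20

```text
time_s: 23.87
tool_pos: [0.6588, -0.0801, 0.0838]
tool_rot: [180.0, 0.0, 116.4]
force: [-0.4, 0.3, -0.1]
grip_width: 0.0487
grasp_force: 0.0
```

Request:
servo_tool --series '[[[0,0,0,0,0,0,0.3],[0,0,0,0,0,0,0.25],[0,0,0,0,0,0,0.2],[0,0,0,0,0,0,0.1],[0,0,0,0,0,0,0.1],[0,0,0,0,0,0,0.1],[0,0,0,0,0,0,0.1]]]' --grip_force 20

```text
time_s: 24.45
tool_pos: [0.6585, -0.0801, 0.0834]
tool_rot: [-180.0, 0.0, 116.4]
force: [-0.8, 0.6, 0.4]
grip_width: 0.0233
grasp_force: 20.0
```

Request:
servo_tool --series '[[[0,0,0,0,0,0,0],[0,0,0,0,0,0,0],[0,0,-0.02,0,0,0,0],[0,0,-0.06,0,0,0,0],[0,0,-0.12,0,0,0,0],[0,0,-0.18,0,0,0,0],[0,0,-0.24,0,0,0,0],[0,0,-0.3,0,0,0,0],[0,0,-0.35,0,0,0,0],[0,0,-0.38,0,0,0,0],[0,0,-0.38,0,0,0,0],[0,0,-0.38,0,0,0,0]]]' --grip_force 45

```text
time_s: 25.45
tool_pos: [0.6586, -0.0801, 0.1979]
tool_rot: [180.0, 0.0, 116.4]
force: [1.0, 0.5, -0.9]
grip_width: 0.0221
grasp_force: 45.7
```

```bash
python3 - <<'E'
from h import *
o=get_obs();print(o['tool_pos'],o['tool_rot'],o['grip_width'],o['force'])
go(.5692-.012*.4446,.1025+.012*.8957,.197,116.4)
E
```

```text
[ 0.65864818 -0.08010176  0.19785589] [1.79966261e+02 3.86409761e-02 1.16396783e+02] 0.02211146766429087 [ 0.99677977  0.51481322 -0.91243897]
to (0.5638648, 0.1132484, 0.197, 116.4) shift [0.7178, 0.0035, 0.0024] turn [0.0002, 0.0002, -0.0]
```

Request:
servo_tool --series '[[[0.03,0,0,0,0,0,0],[0.08,0,0,0,0,0,0],[0.15,0.001,0,0,0,0,0],[0.23,0.001,0,0,0,0,0],[0.32,0.002,0,0,0,0,0],[0.41,0.002,0,0,0,0,0],[0.5,0.003,0,0,0,0,0],[0.58,0.003,0,0,0,0,0],[0.64,0.0035,0,0,0,0,0],[0.69,0.0035,0,0,0,0,0],[0.71,0.0035,0,0,0,0,0],[0.7178,0.0035,0,0,0,0,0]]]'

```text
time_s: 26.45
tool_pos: [0.5626, 0.1149, 0.197]
tool_rot: [-180.0, -0.0, 116.5]
force: [-0.4, -0.7, -0.3]
grip_width: 0.0227
grasp_force: 45.7
```

Request:
servo_tool --series '[[[0,0,0.03,0,0,0,0],[0,0,0.08,0,0,0,0],[0,0,0.13,0,0,0,0],[0,0,0.17,0,0,0,0],[0,0,0.2,0,0,0,0],[0,0,0.22,0,0,0,0],[0,0,0.22,0,0,0,0],[0,0,0.22,0,0,0,0]]]'

```text
time_s: 27.12
tool_pos: [0.5638, 0.1131, 0.1312]
tool_rot: [-180.0, -0.0, 116.4]
force: [-0.2, 0.8, -0.7]
grip_width: 0.0223
grasp_force: 45.7
```

```bash
python3 - <<'E'
from h import *
o=get_obs();print(o['tool_pos'],o['tool_rot'],o['grip_width'],o['force'])
s=cam('side');
a=cv2.resize(s['frame'][90:200,235:325,::-1],None,fx=5.4,fy=5.4,interpolation=cv2.INTER_CUBIC)
cv2.imwrite('pics/p2.png',a)
P=cloud(s);f=s['frame'].astype(int);m=np.zeros((384,512),bool);m[120:190,265:300]=1
H=np.array([.5725,.1054]);a=np.radians(-63.6);e=np.array([np.cos(a),np.sin(a)]);n=np.array([-e[1],e[0]])
X=(P[...,:2]-H)@e;L=(P[...,:2]-H)@n
m&=(X<5)&(X>-.03)&(X<.005)&(P[...,2]>.055)&(P[...,2]<.11)&((f.max(2)-f.min(2))<30)
print(m.sum(),'pin lat',L[m].mean(),'x front face',X[m].mean(),np.percentile(X[m],[5,50]),'z',P[m][:,2].min())
t=np.array(o['tool_pos'][:2])-H;print('tool',t@e,t@n)
b=np.zeros((384,512),bool);b[120:190,265:300]=1;b&=(X>.005)&(X<.07)&(P[...,2]>.058)&(P[...,2]<.073)
print('bar lat',L[b].mean(),np.percentile(L[b],[5,95]),X[b].min())
E
```

```text
[0.56384551 0.1130681  0.13124001] [-1.79989158e+02 -1.19874597e-02  1.16373716e+02] 0.022301674872123717 [-0.20946486  0.77462156 -0.73889805]
62 pin lat -0.004018374348403686 x front face -0.016992099821018455 [-0.02106311 -0.0169767 ] z 0.05640116656281158
tool -0.010716494106867511 -0.00434241854842995
bar lat -0.0002912229224578828 [-0.01742774  0.00962154] 0.008088114523923105
```

View pics/p2.png

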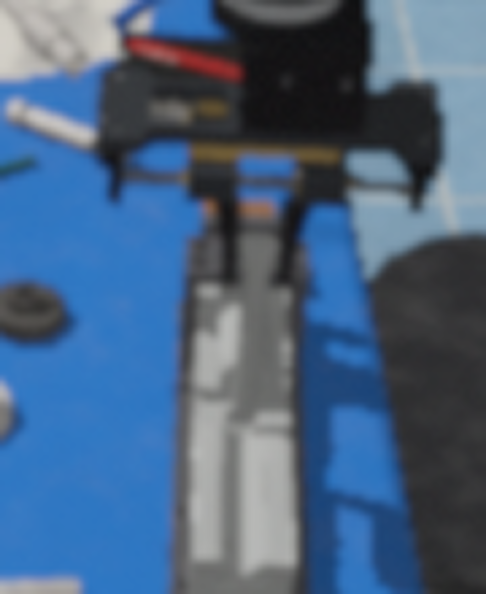

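The side picture shows the pin hanging upright in line with the groove; its measured lateral of -4.0 mm matches the bar's -3.9 mm. I'll feel for the bar's rear face next, since pin contact there puts the pin 4 mm ahead of the hole centre.

Request:
servo_tool --series '[[[-0.008,0,0.013,0,0,0,0],[-0.015,0,0.013,0,0,0,0],[-0.025,0,0.013,0,0,0,0],[-0.03,0,0.013,0,0,0,0],[-0.03,0,0.013,0,0,0,0],[-0.03,0,0.013,0,0,0,0]]]'

```text
time_s: 27.67
tool_pos: [0.5679, 0.105, 0.1276]
tool_rot: [180.0, 0.0, 116.4]
force: [-0.1, -0.0, -0.9]
grip_width: 0.0227
grasp_force: 45.7
```

Request:
servo_tool --series '[[[-0.003,0,0,0,0,0,0],[-0.005,0,0,0,0,0,0],[-0.005,0,0,0,0,0,0]]]'

```text
time_s: 27.92
tool_pos: [0.5685, 0.1038, 0.1275]
tool_rot: [180.0, 0.0, 116.4]
force: [-0.2, 0.1, -1.2]
grip_width: 0.0223
grasp_force: 45.7
```

Request:
servo_tool --series '[[[-0.003,0,0,0,0,0,0],[-0.005,0,0,0,0,0,0],[-0.005,0,0,0,0,0,0]]]'

```text
time_s: 28.17
tool_pos: [0.5691, 0.1023, 0.1274]
tool_rot: [-180.0, 0.0, 116.4]
force: [-0.4, -0.4, -0.9]
grip_width: 0.0228
grasp_force: 45.7
```

Request:
servo_tool --series '[[[-0.003,0,0,0,0,0,0],[-0.005,0,0,0,0,0,0],[-0.005,0,0,0,0,0,0]]]'

```text
time_s: 28.42
tool_pos: [0.5698, 0.1009, 0.1274]
tool_rot: [-180.0, 0.0, 116.4]
force: [-0.2, -0.0, -0.6]
grip_width: 0.0228
grasp_force: 45.7
```

Request:
servo_tool --series '[[[-0.003,0,0,0,0,0,0],[-0.004,0,0,0,0,0,0],[-0.004,0,0,0,0,0,0]]]'

```text
time_s: 28.67
tool_pos: [0.5703, 0.0999, 0.1274]
tool_rot: [-180.0, 0.0, 116.4]
force: [-0.3, -0.2, -0.4]
grip_width: 0.0227
grasp_force: 45.7
```

Request:
servo_tool --series '[[[-0.003,0,0,0,0,0,0],[-0.004,0,0,0,0,0,0],[-0.004,0,0,0,0,0,0]]]'

```text
time_s: 28.92
tool_pos: [0.5708, 0.0989, 0.1275]
tool_rot: [180.0, 0.0, 116.4]
force: [-0.7, 0.4, -0.3]
grip_width: 0.0226
grasp_force: 45.7
```

Request:
servo_tool --series '[[[-0.003,0,0,0,0,0,0],[-0.004,0,0,0,0,0,0],[-0.004,0,0,0,0,0,0]]]'

```text
time_s: 29.17
tool_pos: [0.5713, 0.098, 0.1275]
tool_rot: [180.0, -0.0, 116.4]
force: [0.4, 0.2, 0.3]
grip_width: 0.0226
grasp_force: 45.6
```

```bash
cat > pin.py <<'E'
from h import *
o=get_obs();print(o['tool_pos'],o['wrist_torque'],o['force'],o['time_s'])
s=cam('side');P=cloud(s);f=s['frame'].astype(int)
H=np.array([.5725,.1054]);a=np.radians(-63.6);e=np.array([np.cos(a),np.sin(a)]);n=np.array([-e[1],e[0]])
X=(P[...,:2]-H)@e;L=(P[...,:2]-H)@n;Z=P[...,2]
t=np.array(o['tool_pos'][:2])-H;print('tool',t@e,t@n)
b=(abs(L+.004)<.011)&(X>-.04)&(X<t@e+.012)&(Z>.04)&(Z<.14)&((f.max(2)-f.min(2))<40)
for z in np.arange(.04,.14,.012):
    k=b&(Z>=z)&(Z<z+.012)
    if k.sum()>3: print(round(z,3),k.sum(),'X',X[k].mean().round(4),'L',L[k].mean().round(4),np.percentile(L[k],[5,95]).round(4))
E
python3 pin.py
```

```text
[0.57129273 0.09802116 0.12746961] [ 0.15484782 -0.03642404  0.06156614] [0.41748328 0.18046798 0.25252534] 29.1667
tool 0.006072519170755758 -0.004362254683958083
0.04 9 X -0.0012 L -0.0071 [-0.0148  0.0055]
0.052 24 X 0.0045 L -0.0031 [-0.0138  0.0062]
0.064 12 X -0.0009 L -0.0036 [-0.0098  0.0033]
0.076 13 X -0.0006 L -0.005 [-0.012   0.0011]
0.088 15 X -0.0008 L -0.0043 [-0.0112  0.0018]
0.1 17 X 0.0005 L -0.0031 [-0.0104  0.0026]
0.112 13 X -0.0004 L -0.0048 [-0.011   0.0003]
0.124 15 X -0.0009 L -0.005 [-0.012   0.0012]
```

```bash
cat >> pin.py <<'E'
k=(abs(L+.004)<.017)&(abs(L+.004)>.009)&(X>.004)&(X<.03)&(Z>.04)&(Z<.072)
print('rear',k.sum(),np.c_[X[k],L[k],Z[k]][np.argsort(X[k])][:30].round(4).tolist())
E
python3 pin.py|tail -1
```

```text
rear 30 [[0.0098, 0.0096, 0.0588], [0.0101, 0.0065, 0.063], [0.0102, 0.0063, 0.0587], [0.0106, -0.0141, 0.0551], [0.0107, 0.0052, 0.041], [0.0108, -0.0178, 0.0508], [0.0108, 0.0057, 0.0495], [0.0109, -0.0172, 0.0593], [0.0118, -0.0145, 0.0498], [0.012, -0.0182, 0.0455], [0.0122, 0.009, 0.0482], [0.0123, -0.0151, 0.0408], [0.0123, -0.0139, 0.058], [0.0124, 0.0093, 0.0524], [0.0128, 0.0054, 0.0436], [0.0129, -0.0149, 0.0447], [0.0138, 0.0058, 0.0515], [0.0139, -0.0137, 0.061], [0.0143, -0.0134, 0.065], [0.0146, -0.0177, 0.0521], [0.0156, -0.0172, 0.0599], [0.0167, 0.012, 0.04], [0.0194, 0.0095, 0.0553], [0.0208, -0.0136, 0.0641], [0.0215, -0.017, 0.0638], [0.022, -0.0173, 0.059], [0.0222, 0.0065, 0.0619], [0.0225, 0.0062, 0.0574], [0.0266, 0.0094, 0.054], [0.027, 0.0065, 0.0624]]
```

Request:
servo_tool --series '[[[-0.003,0,0,0,0,0,0],[-0.004,0,0,0,0,0,0],[-0.004,0,0,0,0,0,0]]]'

```text
time_s: 29.52
tool_pos: [0.5718, 0.097, 0.1275]
tool_rot: [-180.0, -0.0, 116.4]
force: [-0.7, 0.1, 0.7]
grip_width: 0.0227
grasp_force: 45.6
```

Request:
servo_tool --series '[[[-0.003,0,0,0,0,0,0],[-0.005,0,0,0,0,0,0],[-0.005,0,0,0,0,0,0]]]'

```text
time_s: 29.77
tool_pos: [0.5725, 0.0957, 0.1275]
tool_rot: [180.0, -0.0, 116.4]
force: [0.2, -0.0, -0.3]
grip_width: 0.0226
grasp_force: 45.5
```

```bash
python3 pin.py|head -10
```

```text
[0.57249098 0.09565896 0.12748706] [0.42039532 0.16090514 0.00315875] [ 0.18172699 -0.00750953 -0.29551015] 29.7667
tool 0.00872115558148625 -0.004339291089317045
0.04 10 X -0.002 L -0.0054 [-0.0147  0.0056]
0.052 20 X 0.0042 L -0.0033 [-0.014   0.0062]
0.064 15 X 0.0002 L -0.004 [-0.011   0.0035]
0.076 15 X -0.0009 L -0.0046 [-0.0119  0.0012]
0.088 15 X -0.0001 L -0.004 [-0.0112  0.0021]
0.1 16 X 0.0003 L -0.004 [-0.0106  0.0028]
0.112 13 X 0.0004 L -0.0043 [-0.011   0.0015]
0.124 16 X 0.0016 L -0.0051 [-0.012   0.0011]
```

Request:
servo_tool --series '[[[0.01,0,0,0,0,0,0],[0.02,0,0,0,0,0,0],[0.025,0,0,0,0,0,0],[0.025,0,0,0,0,0,0],[0.025,0,0,0,0,0,0]]]'

```text
time_s: 30.23
tool_pos: [0.5692, 0.1021, 0.1274]
tool_rot: [-180.0, 0.0, 116.4]
force: [0.4, 0.4, -1.2]
grip_width: 0.0229
grasp_force: 45.7
```

```bash
cat > pin2.py <<'E'
from h import *
H=np.array([.5725,.1054]);a=np.radians(-63.6);e=np.array([np.cos(a),np.sin(a)]);n=np.array([-e[1],e[0]])
A=[];B=[];W=[]
for i in range(10):
    s=cam('side');P=cloud(s);f=s['frame'].astype(int);o=get_obs();W.append(o['wrist_torque'])
    X=(P[...,:2]-H)@e;L=(P[...,:2]-H)@n;Z=P[...,2];t=np.array(o['tool_pos'][:2])-H
    b=(abs(L+.004)<.006)&(X>-.04)&(X<t@e+.004)&(Z>.06)&(Z<.105)&((f.max(2)-f.min(2))<40)
    A.append(np.c_[X[b],L[b],Z[b]])
    k=(abs(L+.004)<.015)&(X>t@e+.006)&(X<.022)&(Z>.046)&(Z<.064);B.append(np.c_[X[k],L[k],Z[k]])
A=np.vstack(A);B=np.vstack(B);p=np.polyfit(A[:,2],A[:,0],1);q=np.polyfit(A[:,2],A[:,1],1)
print('t',t@e,t@n,'torque',np.mean(W,0),o['force'],'pin n',len(A),'X at foot',np.polyval(p,.05),'slope',p[0],'L foot',np.polyval(q,.05),'slope',q[0],'rear face med',len(B),np.median(B,0),np.percentile(B[:,0],[10,25,75]),'time',o['time_s'])
E
python3 pin2.py
```

```text
t 0.0014238525270241582 -0.004416327744168293 torque [ 0.01191336 -0.11579396 -0.00322512] [-0.51889873 -0.35048312  0.04479671] pin n 403 X at foot -0.004815952817680044 slope -0.017387297930158238 L foot -0.0045628169334139684 slope 0.024243301466820393 rear face med 200 [0.01337905 0.00308562 0.05718104] [0.0102119  0.01149421 0.01597677] time 30.7333
```

Request:
servo_tool --series '[[[0.0037,0,0.01,0,0,0,0],[0.0037,0,0.02,0,0,0,0],[0.0037,0,0.03,0,0,0,0],[0.0037,0,0.04,0,0,0,0],[0.0037,0,0.047,0,0,0,0],[0.0037,0,0.052,0,0,0,0],[0.0037,0,0.056,0,0,0,0],[0.0037,0,0.06,0,0,0,0],[0.0037,0,0.06,0,0,0,0]]]' --grip_force 30

```text
time_s: 31.48
tool_pos: [0.5686, 0.1032, 0.1092]
tool_rot: [-180.0, -0.0, 116.4]
force: [-0.8, 0.5, -1.0]
grip_width: 0.0231
grasp_force: 30.6
```

Request:
servo_tool --series '[[[0,0,0.005,0,0,0,0],[0,0,0.01,0,0,0,0],[0,0,0.015,0,0,0,0],[0,0,0.02,0,0,0,0],[0,0,0.02,0,0,0,0]]]'

```text
time_s: 31.9
tool_pos: [0.5684, 0.1031, 0.1031]
tool_rot: [-180.0, -0.0, 116.4]
force: [0.5, 0.2, -0.9]
grip_width: 0.0229
grasp_force: 30.6
```

The foot is at about z 0.026, inside the hole, with no resistance.

Request:
servo_tool --series '[[[0,0,0.006,0,0,0,0],[0,0,0.012,0,0,0,0],[0,0,0.018,0,0,0,0],[0,0,0.024,0,0,0,0],[0,0,0.03,0,0,0,0],[0,0,0.036,0,0,0,0],[0,0,0.042,0,0,0,0],[0,0,0.048,0,0,0,0],[0,0,0.053,0,0,0,0],[0,0,0.056,0,0,0,0],[0,0,0.056,0,0,0,0]]]'

```text
time_s: 32.82
tool_pos: [0.5685, 0.1032, 0.0864]
tool_rot: [-180.0, -0.0, 116.4]
force: [0.3, -0.1, -1.1]
grip_width: 0.0226
grasp_force: 30.6
```

Request:
servo_tool --series '[[[0,0,0.004,0,0,0,0],[0,0,0.007,0,0,0,0],[0,0,0.007,0,0,0,0],[0,0,0.007,0,0,0,0.35],[0,0,0.007,0,0,0,0.45],[0,0,0.007,0,0,0,0.6],[0,0,0.007,0,0,0,0.8],[0,0,0.007,0,0,0,0.9],[0,0,0.007,0,0,0,0.9],[0,0,0.007,0,0,0,0.9],[0,0,0.007,0,0,0,0.9],[0,0,0.007,0,0,0,0.9]]]' --grip_force 10

```text
time_s: 33.82
tool_pos: [0.5687, 0.1032, 0.0845]
tool_rot: [-180.0, 0.0, 116.4]
force: [0.4, 1.0, 0.4]
grip_width: 0.0738
grasp_force: 0.0
```

Request:
servo_tool --series '[[[0,0,-0.02,0,0,0,0.9],[0,0,-0.08,0,0,0,0.9],[0,0,-0.16,0,0,0,0.9],[0,0,-0.25,0,0,0,0.9],[0,0,-0.33,0,0,0,0.9],[0.1,0,-0.4,0,0,0,0.9],[0.2,0,-0.42,0,0,0,0.9],[0.3,0,-0.42,0,0,0,0.9],[0.4,0,-0.42,0,0,0,0.9],[0.5,0,-0.42,0,0,0,0.9],[0.5,0,-0.42,0,0,0,0.9],[0.5,0,-0.42,0,0,0,0.9]]]'

```text
time_s: 34.82
tool_pos: [0.5008, 0.2399, 0.2113]
tool_rot: [179.9, 0.0, 116.7]
force: [0.3, -0.1, -1.0]
grip_width: 0.0785
grasp_force: 0.0
```

```bash
python3 - <<'E'
from h import *
o=get_obs();print(o['tool_pos'],o['force'],o['grip_width'],o['time_s'])
H=np.array([.5725,.1054]);a=np.radians(-63.6);e=np.array([np.cos(a),np.sin(a)]);n=np.array([-e[1],e[0]])
for nm in('top','side'):
    c=cam(nm);P=cloud(c);X=(P[...,:2]-H)@e;L=(P[...,:2]-H)@n;Z=P[...,2]
    k=(abs(X)<.025)&(abs(L)<.025)&(Z>.105)&(Z<.16);print(nm,'head',k.sum(),X[k].mean(),L[k].mean(),np.median(Z[k]),np.percentile(Z[k],95))
    k=(abs(L+.002)<.018)&(X>.0)&(X<.078)&(Z>.058)&(Z<.073);print('bar',k.sum(),np.percentile(X[k],[1,5,99]),np.percentile(Z[k],95),L[k].mean())
    k=(abs(L+.002)<.018)&(X>.115)&(X<.15)&(Z>.055)&(Z<.074);print('bar front',k.sum(),np.percentile(X[k],[1,99]) if k.sum() else '')
E
```

```text
[0.50083941 0.23990142 0.2113138 ] [ 0.26691161 -0.14668572 -0.99601728] 0.0784778925257867 34.8167
top head 60 -0.0030477859671750817 -8.25840845329773e-05 0.12555721884875393 0.12927298272986426
bar 203 [0.01455429 0.01875312 0.07686776] 0.07019197415065537 -0.00017131342303491906
bar front 82 [0.1207334  0.14229936]
side head 49 -0.004533729513356632 -0.004162130732894867 0.12141850171046475 0.12589664017491078
bar 35 [0.00368412 0.01007866 0.06940309] 0.0653538242085936 -0.001548016377860791
bar front 16 [0.14064006 0.1478827 ]
```

The pin head top stands at 0.1256 m, against 0.126 expected with the foot at the bottom. The bar's front end reads 142 mm, at the stop. Handing in.

```bash
python3 -c "
from cell import env
print(env.sign_off())"
```

```text
the job is handed in; nothing more can be done
None
```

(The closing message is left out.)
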